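# Store the light sticks battery end down

## Robot

A 6-joint arm with a two-finger parallel gripper is mounted at the origin on a cart in front of the work surface, level with it; the furniture and walls round the work are solid. World frame = base frame: x ahead of the robot, y to its left, z up, the work surface at z = 0. Lengths are in m, angles in rad, forces in N, time in s.
With the tool pointing down it reaches from about 0.25 to 0.775 m from the base axis. Payload 4 kg.
Tool frame: the origin (TCP) lies on the centre line of the jaws, within the pads' length; the fingertips stand 17 mm ahead of it and the grasp point (between the pads) lies 2 mm behind it; z points along the fingers, y is the line along which they close (so a half turn about z gives the same grasp; the last joint's range is limited). The gripper opens to 94 mm and grips with 3 to 60 N. Pads are 16 mm wide; open, the fingers measure 119 mm over their backs; the gripper's body (75 mm by 177 mm) begins 78 mm behind the grasp point.
Start: joints at [1.006, 0.087, 1.371, -0, 1.684, -0.103], TCP at [0.245, 0.492, 0.223] pointing down, gripper open.
Joint ranges: [-3.1, 3.1], [-0.76, 2.03], [0.27, 2.55], [-1.08, 4.22], [0.17, 2.65], [-2.57, 2.57]. Speed limits (rad/s): [2.79, 2.79, 3.14, 3.14, 3.14, 3.14].

## Interface

Orientations are given as [roll, pitch, yaw] about the fixed x, y, z axes, in that order (R = Rz(yaw) Ry(pitch) Rx(roll)).
In Python, from bench import robot gives the robot as it stands.
- The arm moves only by the tool servo_tool, never from a script. Its argument "plan" is a list of rows, each a list of 7 numbers: the shift along the tool's x, y, z normalised to -1 to 1, where 1 is 0.1 m, then the turn, a rotation vector about the tool's x, y, z normalised to -1 to 1, where 1 is pi/2 rad, then the finger opening in mm, from 0 to 94. In form: [[x, y, z, ax, ay, az, gripper], ...]. A call has 1 to 12 rows; each row is the pose to reach, as a shift and turn from the pose commanded when the call began, along the tool's axes at that moment; what a row does not reach only later rows make up. A row lasts 1/12 s, in which the tool goes at most 41.7 mm and 7.16 degrees, less where a joint would pass 70% of its speed; a pose out of reach is approached as far as the arm can. A call with a number of a shift or a turn outside -1 to 1 is refused whole. A call with a gripper value outside its range is refused whole. The fingers move at their own pace and stop on an object; the grip force is fixed at half the most. Time passes only in rows, so rows that repeat a pose let the fingers close. It gives the time, the measured TCP pose, the force, the opening and the grip force at its end, in the units of the state.
- robot.get_obs(): the state, without advancing time (a new reading comes with each control period).
- robot.snapshot(name): name is "side" or "top"; returns the picture (480x640x3 uint8, red, green, blue); there is no depth.
- robot.camera_params(name): a dict with "camera_matrix" (3x3 intrinsics, pixels), "rvec" (rotation vector, rad) and "tvec" (3), from world to camera coordinates, as OpenCV has them. Camera axes: x right, y down, z forward; pixel columns grow to the right and rows downward; lengths in m; the calibration is good to about 2 mm. A picture is of the moment at which its call begins. camera_params takes no time and is no camera call.
- robot.close_job(): hands the job in; it is judged then, once.
Trained networks look in the newest picture that a camera, given by its name, has taken for a name from the list of things; names that differ only in an ending like _2 or _b are one class to them, and where a whole thing is asked for, a point or a joint stands for the part that bears it (a point fixed in the world has none). Each returns a list of dicts, best first, with "conf" (0 to 1); they miss things now and then, are a little off and sometimes report something else, mostly with a low value. They report only what shows in the picture. A call takes as long as a camera call.
- robot.find_in(thing, camera): "extent" ([centre column, centre row, width, height] in pixels, round what is visible of it).
The state is a dict: "time": time; "joint_positions": joint angles; "qvel": joint speeds; "joint_torque": joint torques, N m; "tool_pos": TCP position; "ee_rot": TCP orientation; "wrist_force": force on the tool from outside, world axes, zero at the start; "wrist_torque": the same for the moment, N m; "width": finger opening in m; "finger_force": force on a finger pad.
Only numpy, scipy, OpenCV 4.12 (cv2) and the standard library are available. Lean on these libraries where they do the work, as an engineer would, in place of code of your own. Each camera call takes 0.05 s, during which the arm holds its last target. There are 200 camera calls.

## Task

Put all three light sticks away in the grey slanted stand, one in each lane, lying lengthwise in the lane between its side cheeks with the heavy battery end down at the foot stop. The two ends look alike, so lift each stick at its middle to feel which end is heavy. Do not push or knock over the pen pot, the mug, the glue stick or the mouse.

Things in the scene. Friction and masses are not known exactly. Their poses are not given: they have to be found in the camera images.
- stick_a: light stick, a black bar 30 x 30 mm, 120 mm long, 0.27 to 0.43 kg, aluminium cap at each end, white panels on all sides, orange band 24 mm wide at mid-length. Ends look alike; the battery fills the last 30 mm of one end, so the balance point lies 37 mm off mid-length; which end is unmarked and differs between sticks. Lies flat at any yaw. Origin: middle of its underside; x along it.
- stick_b: light stick, a black bar 30 x 30 mm, 120 mm long, 0.27 to 0.43 kg, aluminium cap at each end, white panels on all sides, orange band 24 mm wide at mid-length. Ends look alike; the battery fills the last 30 mm of one end, so the balance point lies 37 mm off mid-length; which end is unmarked and differs between sticks. Lies flat at any yaw. Origin: middle of its underside; x along it.
- stick_c: light stick, a black bar 30 x 30 mm, 120 mm long, 0.27 to 0.43 kg, aluminium cap at each end, white panels on all sides, orange band 24 mm wide at mid-length. Ends look alike; the battery fills the last 30 mm of one end, so the balance point lies 37 mm off mid-length; which end is unmarked and differs between sticks. Lies flat at any yaw. Origin: middle of its underside; x along it.
- stick_a_mid (a point): the centre of stick_a (on its long axis at mid-length); axes as for the body
- stick_b_mid (a point): the centre of stick_b (on its long axis at mid-length); axes as for the body
- stick_c_mid (a point): the centre of stick_c (on its long axis at mid-length); axes as for the body
- stand: grey slanted stand, fixed, base 130 mm deep (x from -59 to +71 mm), 220 mm wide (y), 0.11 m high; origin at the centre of its underside, z up. Three open-topped lanes side by side at y = -80, 0, +80 mm, each rising at 40 degrees (0.698 rad) towards the stand's +x; the low ends, with a common foot stop, are at the -x side, which roughly faces the robot.
- stand_lane0 (a point): where the centre of a stick lies when it rests in this lane against the foot stop: 68 mm over the stand's underside, 15 mm square to the slope above the tops of the black pads it lies on; axes as for the stand (not tilted). Lane at y = -80 mm.
- stand_lane1 (a point): The same for the middle lane. Thin upright cheeks (4 mm thick, 40 mm apart inside, 4 mm higher than a stick's axis) flank each lane from 32 to 58 mm below and from 30 to 56 mm above this point, measured along the slope; between them the middle 62 mm is open at both sides for fingers.
- stand_lane2 (a point): The same for the lane at y = +80 mm. The foot stop crosses all lanes 61.5 mm down the slope from this point and reaches 3 mm above a stick's axis, so a stick has 1.5 mm of play. The pads grip by friction: a stick need not slide down to the stop by itself.
- low_pads: the three black rubber pads, 26 mm wide and 24 mm long, near the low ends of the lanes (centred 44 mm down the slope from the lane points), fixed to the stand; origin and axes are the stand's. A stick lying battery end down rests nearly its whole weight here.
- high_pads: the three like pads near the high ends of the lanes (44 mm up the slope), fixed to the stand; origin and axes are the stand's. A stick lying the wrong way round would weigh on these.
- pen_pot: dark blue pen pot with scissors and pens, 86 mm across, 192 mm high, loose; origin at the centre of its underside
- mug: blue-grey mug, 92 x 127 mm with its handle, 95 mm high, loose; origin at the centre of its underside
- glue_stick: glue stick, yellow with a red cap, 27 mm across, 92 mm high, standing, loose; origin at the centre of its underside
- mouse: black computer mouse, 104 x 66 x 37 mm, loose; origin at the centre of its underside

How it is judged:
On the way, in this order (a step that is already met when the one before it is completed fails the run):
1. one stick lies in a lane, battery end down (((x of stick_a_mid in the frame of stand between -0.012 and 0.02 m and z of stick_a_mid in the frame of stand between 0.058 and 0.088 m and (y of stick_a_mid in the frame of stand between -0.092 and -0.068 m or y of stick_a_mid in the frame of stand between -0.012 and 0.012 m or y of stick_a_mid in the frame of stand between 0.068 and 0.092 m) and (angle between stick_a's own x axis and vertical above 2.09 rad or angle between stick_a's own x axis and vertical below 1.05 rad) and contact force between stick_a and low_pads above 1.2 N and contact force between stick_a and high_pads below 0.9 N and angle between the x axis of stick_a and the y axis of stand, either way round above 1.35 rad and contact force between the fingers and stick_a below 0.2 N) or (x of stick_b_mid in the frame of stand between -0.012 and 0.02 m and z of stick_b_mid in the frame of stand between 0.058 and 0.088 m and (y of stick_b_mid in the frame of stand between -0.092 and -0.068 m or y of stick_b_mid in the frame of stand between -0.012 and 0.012 m or y of stick_b_mid in the frame of stand between 0.068 and 0.092 m) and (angle between stick_b's own x axis and vertical above 2.09 rad or angle between stick_b's own x axis and vertical below 1.05 rad) and contact force between stick_b and low_pads above 1.2 N and contact force between stick_b and high_pads below 0.9 N and angle between the x axis of stick_b and the y axis of stand, either way round above 1.35 rad and contact force between the fingers and stick_b below 0.2 N) or (x of stick_c_mid in the frame of stand between -0.012 and 0.02 m and z of stick_c_mid in the frame of stand between 0.058 and 0.088 m and (y of stick_c_mid in the frame of stand between -0.092 and -0.068 m or y of stick_c_mid in the frame of stand between -0.012 and 0.012 m or y of stick_c_mid in the frame of stand between 0.068 and 0.092 m) and (angle between stick_c's own x axis and vertical above 2.09 rad or angle between stick_c's own x axis and vertical below 1.05 rad) and contact force between stick_c and low_pads above 1.2 N and contact force between stick_c and high_pads below 0.9 N and angle between the x axis of stick_c and the y axis of stand, either way round above 1.35 rad and contact force between the fingers and stick_c below 0.2 N))), for 0.2 s.
2. two sticks lie in lanes, battery end down ((((x of stick_a_mid in the frame of stand between -0.012 and 0.02 m and z of stick_a_mid in the frame of stand between 0.058 and 0.088 m and (y of stick_a_mid in the frame of stand between -0.092 and -0.068 m or y of stick_a_mid in the frame of stand between -0.012 and 0.012 m or y of stick_a_mid in the frame of stand between 0.068 and 0.092 m) and (angle between stick_a's own x axis and vertical above 2.09 rad or angle between stick_a's own x axis and vertical below 1.05 rad) and contact force between stick_a and low_pads above 1.2 N and contact force between stick_a and high_pads below 0.9 N and angle between the x axis of stick_a and the y axis of stand, either way round above 1.35 rad and contact force between the fingers and stick_a below 0.2 N) and (x of stick_b_mid in the frame of stand between -0.012 and 0.02 m and z of stick_b_mid in the frame of stand between 0.058 and 0.088 m and (y of stick_b_mid in the frame of stand between -0.092 and -0.068 m or y of stick_b_mid in the frame of stand between -0.012 and 0.012 m or y of stick_b_mid in the frame of stand between 0.068 and 0.092 m) and (angle between stick_b's own x axis and vertical above 2.09 rad or angle between stick_b's own x axis and vertical below 1.05 rad) and contact force between stick_b and low_pads above 1.2 N and contact force between stick_b and high_pads below 0.9 N and angle between the x axis of stick_b and the y axis of stand, either way round above 1.35 rad and contact force between the fingers and stick_b below 0.2 N)) or ((x of stick_a_mid in the frame of stand between -0.012 and 0.02 m and z of stick_a_mid in the frame of stand between 0.058 and 0.088 m and (y of stick_a_mid in the frame of stand between -0.092 and -0.068 m or y of stick_a_mid in the frame of stand between -0.012 and 0.012 m or y of stick_a_mid in the frame of stand between 0.068 and 0.092 m) and (angle between stick_a's own x axis and vertical above 2.09 rad or angle between stick_a's own x axis and vertical below 1.05 rad) and contact force between stick_a and low_pads above 1.2 N and contact force between stick_a and high_pads below 0.9 N and angle between the x axis of stick_a and the y axis of stand, either way round above 1.35 rad and contact force between the fingers and stick_a below 0.2 N) and (x of stick_c_mid in the frame of stand between -0.012 and 0.02 m and z of stick_c_mid in the frame of stand between 0.058 and 0.088 m and (y of stick_c_mid in the frame of stand between -0.092 and -0.068 m or y of stick_c_mid in the frame of stand between -0.012 and 0.012 m or y of stick_c_mid in the frame of stand between 0.068 and 0.092 m) and (angle between stick_c's own x axis and vertical above 2.09 rad or angle between stick_c's own x axis and vertical below 1.05 rad) and contact force between stick_c and low_pads above 1.2 N and contact force between stick_c and high_pads below 0.9 N and angle between the x axis of stick_c and the y axis of stand, either way round above 1.35 rad and contact force between the fingers and stick_c below 0.2 N)) or ((x of stick_b_mid in the frame of stand between -0.012 and 0.02 m and z of stick_b_mid in the frame of stand between 0.058 and 0.088 m and (y of stick_b_mid in the frame of stand between -0.092 and -0.068 m or y of stick_b_mid in the frame of stand between -0.012 and 0.012 m or y of stick_b_mid in the frame of stand between 0.068 and 0.092 m) and (angle between stick_b's own x axis and vertical above 2.09 rad or angle between stick_b's own x axis and vertical below 1.05 rad) and contact force between stick_b and low_pads above 1.2 N and contact force between stick_b and high_pads below 0.9 N and angle between the x axis of stick_b and the y axis of stand, either way round above 1.35 rad and contact force between the fingers and stick_b below 0.2 N) and (x of stick_c_mid in the frame of stand between -0.012 and 0.02 m and z of stick_c_mid in the frame of stand between 0.058 and 0.088 m and (y of stick_c_mid in the frame of stand between -0.092 and -0.068 m or y of stick_c_mid in the frame of stand between -0.012 and 0.012 m or y of stick_c_mid in the frame of stand between 0.068 and 0.092 m) and (angle between stick_c's own x axis and vertical above 2.09 rad or angle between stick_c's own x axis and vertical below 1.05 rad) and contact force between stick_c and low_pads above 1.2 N and contact force between stick_c and high_pads below 0.9 N and angle between the x axis of stick_c and the y axis of stand, either way round above 1.35 rad and contact force between the fingers and stick_c below 0.2 N)))), for 0.2 s.
At the end, for the whole second after the job is handed in: each of the three sticks lies at rest, released, lengthwise in a lane (centre within 12 mm of its middle line and about 20 mm of its foot-stop position), down on the pads, battery end low: the low pad carries over 1.2 N of it, the high pad under 0.9 N (x of stick_a_mid in the frame of stand between -0.012 and 0.02 m and z of stick_a_mid in the frame of stand between 0.058 and 0.088 m and (y of stick_a_mid in the frame of stand between -0.092 and -0.068 m or y of stick_a_mid in the frame of stand between -0.012 and 0.012 m or y of stick_a_mid in the frame of stand between 0.068 and 0.092 m) and (angle between stick_a's own x axis and vertical above 2.09 rad or angle between stick_a's own x axis and vertical below 1.05 rad) and contact force between each of stick_a, stick_b, stick_c and low_pads above 1.2 N and contact force between each of stick_a, stick_b, stick_c and high_pads below 0.9 N and angle between the x axis of each of stick_a, stick_b, stick_c and the y axis of stand, either way round above 1.35 rad and contact force between the fingers and stick_a below 0.2 N and x of stick_b_mid in the frame of stand between -0.012 and 0.02 m and z of stick_b_mid in the frame of stand between 0.058 and 0.088 m and (y of stick_b_mid in the frame of stand between -0.092 and -0.068 m or y of stick_b_mid in the frame of stand between -0.012 and 0.012 m or y of stick_b_mid in the frame of stand between 0.068 and 0.092 m) and (angle between stick_b's own x axis and vertical above 2.09 rad or angle between stick_b's own x axis and vertical below 1.05 rad) and contact force between the fingers and stick_b below 0.2 N and x of stick_c_mid in the frame of stand between -0.012 and 0.02 m and z of stick_c_mid in the frame of stand between 0.058 and 0.088 m and (y of stick_c_mid in the frame of stand between -0.092 and -0.068 m or y of stick_c_mid in the frame of stand between -0.012 and 0.012 m or y of stick_c_mid in the frame of stand between 0.068 and 0.092 m) and (angle between stick_c's own x axis and vertical above 2.09 rad or angle between stick_c's own x axis and vertical below 1.05 rad) and contact force between the fingers and stick_c below 0.2 N and linear speed of each of stick_a, stick_b, stick_c below 0.02 m/s); the robot touches nothing.
It fails at once if the pen pot is knocked over or pushed more than 3 cm (distance of pen_pot from where it was at the start of the episode above 0.03 m or angle between pen_pot's own z axis and vertical above 0.35 rad).
It fails at once if the mug is knocked over or pushed more than 3 cm (distance of mug from where it was at the start of the episode above 0.03 m or angle between mug's own z axis and vertical above 0.35 rad).
It fails at once if the glue stick is knocked over or pushed more than 3 cm (distance of glue_stick from where it was at the start of the episode above 0.03 m or angle between glue_stick's own z axis and vertical above 0.35 rad).
It fails at once if the mouse is pushed more than 3 cm (distance of mouse from where it was at the start of the episode above 0.03 m).
It fails at once if a light stick falls off the desk (height (world z) of any of stick_a, stick_b, stick_c below -0.1 m).
It also fails if it takes over 72 s, if anything falls off the work surface, if the arm or the gripper's body presses on something with over 40 N, if the wrist force passes 120 N, or if a joint passes its speed limit or range.

## Working session

There is one attempt and no reset: what is moved stays moved. The work goes in short steps, Python scripts to look and compute and a tool call to move; the robot and the scene stay as the last step left them, time stands still between calls to the robot, and variables do not carry over. Pictures are saved under pics/ and viewed, at most 10 in all, crops included, and the job is handed in when it is done.

Besides the shell and the picture viewer there is one more tool, called after "Call:" by a JSON object that holds its "api" and its "payload", one argument or row to a line. servo_tool: Moves the arm, as the interface text tells. Scaled input: -1 to 1 covers 0.1 m each way for a shift and pi/2 rad each way for a turn. Its arguments: {"type":"object","properties":{"plan":{"type":"array","items":{"type":"array","items":{"type":"number"}}}},"required":["plan"]}

```bash
mkdir -p pics && ls
python3 - <<'E'
from bench import robot
import cv2,numpy as np
for n in("top","side"):
    im=robot.snapshot(n); cv2.imwrite(f"pics/{n}0.png",im[:,:,::-1])
    p=robot.camera_params(n); R=cv2.Rodrigues(np.array(p["rvec"]))[0]
    print(n,"cam pos",-R.T@np.array(p["tvec"]).ravel(),"fwd",R[2])
    for t in("stick_a","stand","pen_pot","mug","glue_stick","mouse"):
        print(t,[(np.round(d["extent"]).tolist(),round(d["conf"],2)) for d in robot.find_in(t,n)])
print(robot.get_obs())
E
```

```text
pics
top cam pos [-0.39898461 -0.05279406  1.18741824] fwd [ 0.61682858  0.03729404 -0.78621349]
stick_a []
stand []
pen_pot []
mug []
glue_stick []
mouse []
side cam pos [-0.21298691  0.88199991  1.43164261] fwd [ 0.39011673 -0.50464604 -0.77015668]
stick_a [([347.0, 218.0, 35.0, 22.0], 0.6), ([339.0, 244.0, 19.0, 12.0], 0.52)]
stand [([252.0, 297.0, 83.0, 77.0], 0.64)]
pen_pot [([269.0, 238.0, 26.0, 55.0], 0.74)]
mug [([285.0, 205.0, 37.0, 37.0], 0.9)]
glue_stick [([269.0, 241.0, 31.0, 54.0], 0.64), ([354.0, 179.0, 10.0, 26.0], 0.49)]
mouse []
{'time': 0.7, 'joint_positions': array([ 1.00589418e+00,  8.71319551e-02,  1.37065832e+00,  2.10163722e-06,
        1.68361959e+00, -1.03102244e-01]), 'qvel': array([ 0.00185161,  0.00043003,  0.0012416 ,  0.00076717, -0.00061146,
       -0.00033774]), 'joint_torque': array([-8.89712719e-04, -3.39913702e+01, -3.02516341e+01,  7.17406045e-02,
        2.35065148e-02, -3.53058203e-05]), 'tool_pos': array([0.24507422, 0.49240444, 0.22256428]), 'ee_rot': array([3.14141062e+00, 1.67353758e-05, 2.67979299e+00]), 'wrist_force': array([ 0.10358808, -0.37945858,  1.02310876]), 'wrist_torque': array([ 0.08306666,  0.04831419, -0.00257144]), 'finger_force': 0.0, 'width': 0.09393445649073934}
```

View pics/top0.png

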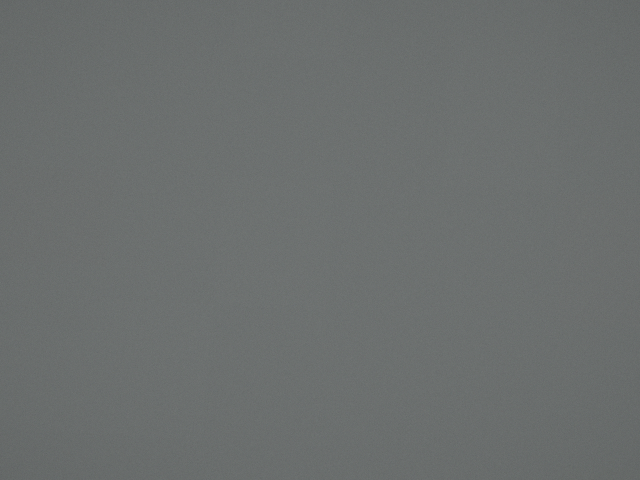

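View pics/side0.png

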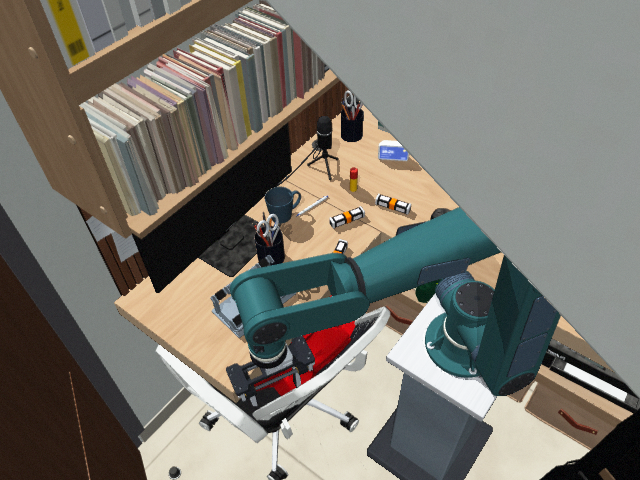

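The top view is blank, so something is blocking it. In the side view the sticks are at about (347,218), (393,204) and (341,247), the last one partly hidden. The arm hides the stand around (235,305), so I'll set up the geometry and move the arm aside.

```bash
cat > h.py <<'E'
from bench import robot
import cv2,numpy as np
from scipy.spatial.transform import Rotation as Ro
def cam(n="side"):
    p=robot.camera_params(n); return np.array(p["camera_matrix"]),np.array(p["rvec"],float).ravel(),np.array(p["tvec"],float).ravel()
def proj(P,n="side"):
    K,r,t=cam(n); return cv2.projectPoints(np.atleast_2d(np.array(P,float)),r,t,K,None)[0][:,0]
def back(uv,z,n="side"):
    K,r,t=cam(n); R=cv2.Rodrigues(r)[0]; c=-R.T@t
    d=R.T@np.linalg.inv(K)@np.array([uv[0],uv[1],1.]); return c+d*(z-c[2])/d[2]
def rel(pos,rpy):
    "shift & turn, in servo units, from measured pose to pos, rpy(Rotation or rpy)"
    o=robot.get_obs(); R0=Ro.from_euler("xyz",o["ee_rot"])
    R1=rpy if isinstance(rpy,Ro) else Ro.from_euler("xyz",rpy)
    return np.round(np.r_[R0.inv().apply(np.array(pos)-o["tool_pos"])/.1,(R0.inv()*R1).as_rotvec()/(np.pi/2)],3)
def look(uvc,half,name,scale):
    im=robot.snapshot("side"); x,y=uvc; a,b=half
    c=im[max(0,y-b):y+b,max(0,x-a):x+a,::-1]
    cv2.imwrite(f"pics/{name}.png",cv2.resize(c,None,fx=scale,fy=scale,interpolation=cv2.INTER_CUBIC)); return im
E
python3 - <<'E'
from h import *
for n,uv,z in [("s1",(347,218),.015),("s2",(393,204),.015),("s3",(341,247),.015),("pot",(269,262),0),("mug",(285,218),0),("glue",(354,190),0),("deskcornerL",(117,302),0),("stand?",(250,297),.05),("mouse?",(440,213),.0)]:
    print(n,back(uv,z).round(3))
print(proj([[.3,.2,0],[.5,.2,0],[.3,-.2,0],[.5,-.2,0],[.5,.4,0],[.3,.4,0],[.25,.49,.22]]).round())
print(cam()[0])
E
```

```text
s1 [ 0.532 -0.184  0.015]
s2 [ 0.445 -0.328  0.015]
s3 [ 0.474 -0.072  0.015]
pot [ 0.627  0.102 -0.   ]
mug [ 0.706 -0.072  0.   ]
glue [ 0.598 -0.317 -0.   ]
deskcornerL [0.892 0.487 0.   ]
stand? [0.557 0.259 0.05 ]
mouse? [ 0.302 -0.4   -0.   ]
[[334. 338.]
 [280. 303.]
 [409. 250.]
 [358. 222.]
 [234. 351.]
 [289. 390.]
 [275. 389.]]
[[581.35940579   0.         328.44491379]
 [  0.         581.35940579 247.63378899]
 [  0.           0.           1.        ]]
```

Run:
```python
from h import *
im=look((380,215),(80,50),"crop1",5)
```

```text
(no output)
```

View pics/crop1.png

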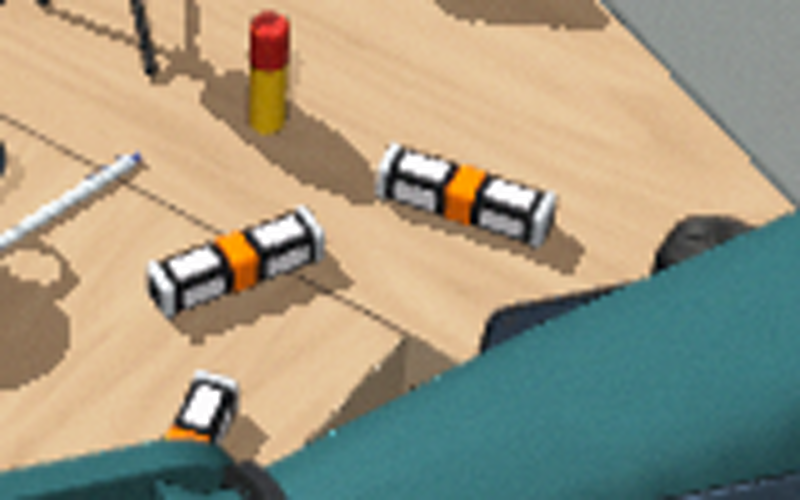

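The crop shows two full sticks, their bands at crop (238,260) and (465,193). The third is half hidden at (200,410), and the black mouse is near (700,240). I'll fit the box silhouettes automatically.

```bash
cat >> h.py <<'E'
from scipy.optimize import minimize
S=6
def fitstick(im,x,y,yaw,half=28,dbg=None):
    "pose of a stick lying flat, by silhouette overlap, starting near x,y,yaw"
    u,v=np.round(proj([x,y,.015])[0]).astype(int); u0,v0=u-half,v-half
    c=im[v0:v+half,u0:u+half]; h=cv2.cvtColor(cv2.resize(c,None,fx=S,fy=S,interpolation=cv2.INTER_CUBIC),cv2.COLOR_RGB2HSV)
    m=((h[...,1]<70)|((h[...,1]>190)&(h[...,2]>150)&(h[...,0]<20))|(h[...,2]<60)).astype(np.uint8)
    m=cv2.morphologyEx(m,cv2.MORPH_OPEN,np.ones((5,5),np.uint8))
    n,l,st,ce=cv2.connectedComponentsWithStats(m); k=l[half*S-8:half*S+8,half*S-8:half*S+8]; k=np.bincount(k[k>0]).argmax(); m=(l==k).astype(np.uint8)
    m=cv2.morphologyEx(m,cv2.MORPH_CLOSE,np.ones((15,15),np.uint8))
    B=np.array([[a,b,z] for a in(-.06,.06) for b in(-.015,.015) for z in(0,.03)])
    def ren(p):
        P=Ro.from_euler("z",p[2]).apply(B)+[p[0],p[1],0]
        q=((proj(P)-[u0,v0]+.5)*S).astype(np.float32); r=np.zeros_like(m)
        cv2.fillConvexPoly(r,cv2.convexHull(np.round(q*16).astype(np.int32)),1,shift=4); return r
    def cost(p):
        r=ren(p); return 1-(r&m).sum()/(r|m).sum()
    best=min((minimize(cost,[x,y,yaw+d],method="Nelder-Mead",options=dict(initial_simplex=np.array([x,y,yaw+d])+np.array([[0,0,0],[.015,0,0],[0,.015,0],[0,0,.3]]),maxiter=150)) for d in(0,.4,-.4)),key=lambda r:r.fun)
    return best.x.round(4),1-best.fun
E
python3 - <<'E'
from h import *
im=robot.snapshot("side")
a=back((300+160/5,165+285/5),.015);b=back((300+312/5,165+235/5),.015);d=b-a;print(d,np.hypot(*d[:2]))
print("s1",fitstick(im,.532,-.184,np.arctan2(d[1],d[0])))
a=back((300+385/5,165+175/5),.015);b=back((300+545/5,165+220/5),.015);d=b-a
print("s2",fitstick(im,.445,-.328,np.arctan2(d[1],d[0])))
print(proj([[.3,-.1,.4],[.45,-.33,.3]]))
E
```

```text
[-5.44767262e-02 -9.61945867e-02 -2.22044605e-16] 0.11054913934635002
s1 (array([ 0.5632, -0.2247, -0.9499]), np.float64(0.17341640706126693))
s2 (array([ 0.4533, -0.3319, -1.073 ]), np.float64(0.18745843230403803))
[[403.32224577 175.49853596]
 [399.09573539 136.74378393]]
```

```bash
sed -i 's/m=cv2.morphologyEx(m,cv2.MORPH_OPEN,np.ones((5,5),np.uint8))/m=cv2.morphologyEx(m,cv2.MORPH_CLOSE,np.ones((9,9),np.uint8))/; s/  m=cv2.morphologyEx(m,cv2.MORPH_CLOSE,np.ones((15,15),np.uint8))/  m=cv2.morphologyEx(m,cv2.MORPH_CLOSE,np.ones((15,15),np.uint8)); m=cv2.morphologyEx(m,cv2.MORPH_OPEN,np.ones((15,15),np.uint8))/' h.py
python3 - <<'E'
from h import *
im=robot.snapshot("side")
h=cv2.cvtColor(im,cv2.COLOR_RGB2HSV)
for n,(x,y) in dict(wood=(325,185),shadow=(340,227),shadow2=(358,190),white=(340,218),orange=(347,216),black=(333,225)).items(): print(n,h[y,x])
print("s1",fitstick(im,.532,-.184,-2.09))
print("s2",fitstick(im,.445,-.328,-2.6))
E
```

```text
wood [ 16  87 219]
shadow [ 15  95 145]
shadow2 [ 16  99 139]
white [135   2 245]
orange [ 20 255 254]
black [ 94  12 147]
s1 (array([ 0.5367, -0.1889, -2.0162]), np.float64(0.8533916849015317))
s2 (array([ 0.4481, -0.3295, -2.9107]), np.float64(0.8524119791978002))
```

```bash
sed -i 's/h\[...,0\]<20/h[...,0]<26/' h.py
python3 - <<'E'
from h import *
im=robot.snapshot("side")
print("s1",fitstick(im,.532,-.184,-2.09))
print("s2",fitstick(im,.445,-.328,-2.9))
E
```

```text
s1 (array([ 0.5368, -0.1885, -2.037 ]), np.float64(0.8536686146036243))
s2 (array([ 0.4482, -0.3289, -2.8759]), np.float64(0.847197322815824))
```

```bash
cat >> h.py <<'E'
def down(yaw): return Ro.from_euler("xyz",[np.pi,0,yaw])
def plan(wps,start=None):
    "wps: list of (pos,Rotation,grip mm,extra rows); prints servo calls"
    if start is None:
        o=robot.get_obs(); p=o["tool_pos"]; R=Ro.from_euler("xyz",o["ee_rot"])
    else: p,R=start
    for P,Rt,g,ex in wps:
        P=np.array(P,float)
        for n in range(1,12):
            p0,R0=p,R; out=[]; rv=(R.inv()*Rt).as_rotvec()
            for k in range(1,n+1):
                tp=p+(P-p)/(n-k+1) if 0 else p0+(P-p0)*k/n; tR=R0*Ro.from_rotvec(rv*k/n)
                s=np.round(R.inv().apply(tp-p)/.1,2); a=np.round((R.inv()*tR).as_rotvec()/(np.pi/2),3)
                m=max(int(np.ceil(np.linalg.norm(s)*.1/.0415-.02)),int(np.ceil(np.linalg.norm(a)*90/7.1)),1)+(ex if k==n else 0)
                out.append((s,a,m)); p=p+R.apply(s*.1); R=R*Ro.from_rotvec(a*np.pi/2)
            if all(abs(s).max()<=1 and m<=12 for s,a,m in out): break
            p,R=p0,R0
        for s,a,m in out: print(m,"x",[float(v)+0. for v in s]+[float(v)+0. for v in a]+[g])
        print("  ->",p.round(3))
    return p,R
E
python3 - <<'E'
from h import *
R=down(1.105)
plan([([.30,.36,.29],down(2.4),60,0),([.537,-.19,.24],R,60,0),([.537,-.19,.10],R,60,1)])
E
```

```text
2 x [-0.54, -0.47, -0.34, 0.0, 0.0, 0.089, 60]
2 x [-0.6, -0.39, -0.33, 0.0, 0.0, 0.089, 60]
  -> [0.3  0.36 0.29]
3 x [-0.91, -0.41, 0.08, 0.0, 0.0, 0.137, 60]
3 x [-0.98, -0.2, 0.08, 0.0, 0.0, 0.138, 60]
3 x [-1.0, 0.0, 0.09, 0.0, 0.0, 0.137, 60]
3 x [-0.97, 0.23, 0.08, 0.0, 0.0, 0.138, 60]
3 x [-0.9, 0.42, 0.08, 0.0, 0.0, 0.137, 60]
3 x [-0.79, 0.61, 0.08, 0.0, 0.0, 0.138, 60]
  -> [ 0.537 -0.19   0.24 ]
2 x [0.0, 0.0, 0.7, 0.0, 0.0, 0.0, 60]
3 x [0.0, 0.0, 0.7, 0.0, 0.0, 0.0, 60]
  -> [ 0.537 -0.19   0.1  ]
```

Call:
{"api": "servo_tool", "payload": {
  "plan": [
    [-0.54,-0.47,-0.34,0,0,0.089,60],
    [-0.54,-0.47,-0.34,0,0,0.089,60]
  ]
}}

```text
time: 1.07
tool_pos: [0.2719, 0.4256, 0.2551]
ee_rot: [-3.138, -0.0, 2.539]
wrist_force: [1.7, -0.3, 0.8]
width: 0.0843
finger_force: 0.0
```

Call:
{"api": "servo_tool", "payload": {
  "plan": [
    [-0.6,-0.39,-0.33,0,0,0.089,60],
    [-0.6,-0.39,-0.33,0,0,0.089,60],
    [-0.6,-0.39,-0.33,0,0,0.089,60]
  ]
}}

```text
time: 1.32
tool_pos: [0.3026, 0.357, 0.2942]
ee_rot: [3.134, 0.003, 2.394]
wrist_force: [0.8, 1.2, 0.4]
width: 0.0642
finger_force: 0.0
```

Call:
{"api": "servo_tool", "payload": {
  "plan": [
    [-0.91,-0.41,0.08,0,0,0.137,60],
    [-0.91,-0.41,0.08,0,0,0.137,60],
    [-0.91,-0.41,0.08,0,0,0.137,60]
  ]
}}

```text
time: 1.57
tool_pos: [0.34, 0.2659, 0.281]
ee_rot: [-3.141, 0.002, 2.18]
wrist_force: [-0.4, 0.3, -0.1]
width: 0.0597
finger_force: 0.0
```

Call:
{"api": "servo_tool", "payload": {
  "plan": [
    [-0.98,-0.2,0.08,0,0,0.138,60],
    [-0.98,-0.2,0.08,0,0,0.138,60],
    [-0.98,-0.2,0.08,0,0,0.138,60]
  ]
}}

```text
time: 1.82
tool_pos: [0.3803, 0.1739, 0.2726]
ee_rot: [-3.141, 0.002, 1.962]
wrist_force: [-1.2, 0.3, -0.3]
width: 0.0599
finger_force: 0.0
```

Call:
{"api": "servo_tool", "payload": {
  "plan": [
    [-1.0,0,0.09,0,0,0.137,60],
    [-1.0,0,0.09,0,0,0.137,60],
    [-1.0,0,0.09,0,0,0.137,60]
  ]
}}

```text
time: 2.07
tool_pos: [0.4191, 0.0815, 0.2634]
ee_rot: [-3.141, 0.001, 1.747]
wrist_force: [0.8, 0.2, -0.1]
width: 0.0596
finger_force: 0.0
```

Call:
{"api": "servo_tool", "payload": {
  "plan": [
    [-0.97,0.23,0.08,0,0,0.138,60],
    [-0.97,0.23,0.08,0,0,0.138,60],
    [-0.97,0.23,0.08,0,0,0.138,60]
  ]
}}

```text
time: 2.32
tool_pos: [0.4595, -0.0099, 0.2551]
ee_rot: [-3.141, 0.001, 1.53]
wrist_force: [0.7, 0.4, 0.1]
width: 0.0599
finger_force: 0.0
```

Call:
{"api": "servo_tool", "payload": {
  "plan": [
    [-0.9,0.42,0.08,0,0,0.137,60],
    [-0.9,0.42,0.08,0,0,0.137,60],
    [-0.9,0.42,0.08,0,0,0.137,60]
  ]
}}

```text
time: 2.57
tool_pos: [0.4983, -0.1015, 0.2467]
ee_rot: [-3.14, 0.001, 1.316]
wrist_force: [-0.3, 0.5, -0.9]
width: 0.06
finger_force: 0.0
```

Call:
{"api": "servo_tool", "payload": {
  "plan": [
    [-0.79,0.61,0.08,0,0,0.138,60],
    [-0.79,0.61,0.08,0,0,0.138,60],
    [-0.79,0.61,0.08,0,0,0.138,60],
    [-0.79,0.61,0.08,0,0,0.138,60]
  ]
}}

```text
time: 2.9
tool_pos: [0.5374, -0.1921, 0.2381]
ee_rot: [-3.139, 0.0, 1.102]
wrist_force: [-1.0, 0.8, -0.1]
width: 0.0597
finger_force: 0.0
```

Run:
```python
from h import *
im=look((270,260),(100,75),"crop2",4)
```

```text
(no output)
```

View pics/crop2.png

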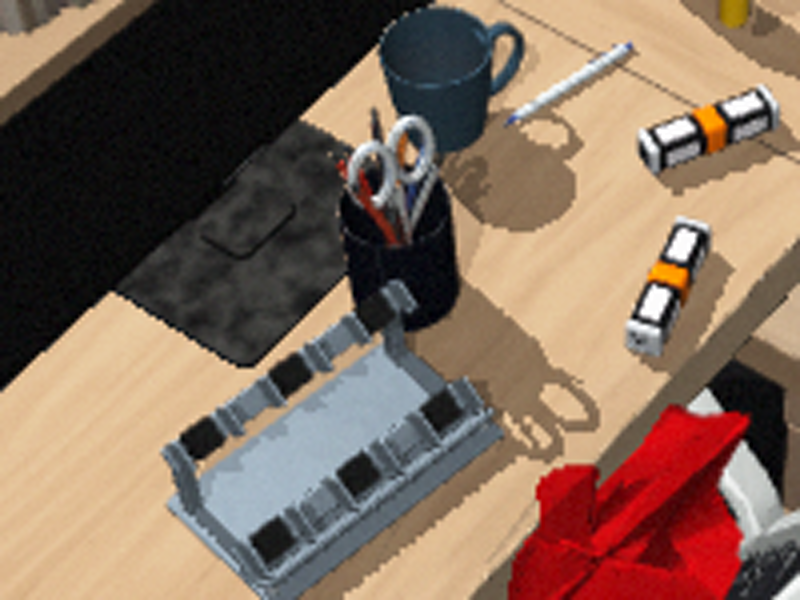

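The stand is now in full view: low pads at crop (272,541), (358,474), (443,408), high pads at (202,438), (290,373), (378,309). The third stick is at (668,285), and the pot stands just behind lane 0.

```bash
cat >> h.py <<'E'
c4,s4=np.cos(np.radians(40)),np.sin(np.radians(40))
def padpts(dx=0): # lane point at stand x=dx
    lo=[-.044*c4+.015*s4,.068-.044*s4-.015*c4]; hi=[.044*c4+.015*s4,.068+.044*s4-.015*c4]
    return np.array([[q[0],y,q[1]] for q in(lo,hi) for y in(.08,0,-.08)])
E
python3 - <<'E'
from h import *
from scipy.optimize import least_squares
im=robot.snapshot("side")
pk=np.array([(272,541),(358,474),(443,408),(202,438),(290,373),(378,309)],float)/4+[170,185]
g=cv2.cvtColor(im,cv2.COLOR_RGB2GRAY); ref=[]
for u,v in pk:
    a,b=int(round(u)),int(round(v)); w=np.clip(75-g[b-6:b+7,a-7:a+8].astype(float),0,None)
    if (w>0).mean()<.6:
        yy,xx=np.mgrid[b-6:b+7,a-7:a+8]; ref.append([(w*xx).sum()/w.sum(),(w*yy).sum()/w.sum()])
    else: ref.append([u,v])
ref=np.array(ref); print(ref-pk)
for P in(pk-.0,ref):
    f=lambda p:(proj(Ro.from_euler("z",p[2]).apply(padpts())+[p[0],p[1],0])-P).ravel()
    r=least_squares(f,[.55,.26,.3]); print(r.x.round(4),r.fun.round(2))
a,b=back((170+640/4,185+335/4),.015),back((170+692/4,185+230/4),.015);d=b-a;print(d)
print("s3",fitstick(im,*((a+b)/2)[:2],np.arctan2(d[1],d[0])))
print("s1",fitstick(im,.537,-.189,-2.03))
print("pot",back((170+402/4,185+290/4),.0))
E
```

```text
[[-0.2533557  -0.4488255 ]
 [-0.25735294 -0.13970588]
 [-0.72669291  0.43937008]
 [-0.46177778  0.00488889]
 [-0.75439862 -0.14731757]
 [ 0.          0.        ]]
[ 0.5558  0.2453 -0.1515] [ 0.19 -0.65  0.25 -0.31 -0.31  0.44  0.16 -0.16  0.25  0.08 -0.56  0.73]
[ 0.5569  0.2459 -0.1557] [-0.09 -0.3   0.07 -0.2   0.05  0.05  0.17 -0.32  0.63  0.15 -0.85  0.72]
[ 0.0300911  -0.10896786  0.        ]
s3 (array([ 0.4644, -0.0354, -1.2704]), np.float64(0.8775309612738352))
s1 (array([ 0.5371, -0.1889, -2.0362]), np.float64(0.8554978150466517))
pot [0.63478538 0.08519774 0.        ]
```

Run:
```python
from h import *
R=down(1.105)
p=plan([([.537,-.189,.12],R,60,0),([.537,-.189,.022],R,60,2),([.537,-.189,.022],R,0,6),([.537,-.189,.09],R,0,5)])
```

```text
2 x [0.0, 0.0, 0.6, -0.001, 0.0, 0.0, 60]
2 x [0.0, 0.0, 0.6, 0.0, -0.001, 0.0, 60]
  -> [ 0.537 -0.189  0.12 ]
5 x [0.0, 0.0, 0.98, 0.0, 0.0, 0.0, 60]
  -> [ 0.537 -0.189  0.022]
7 x [0.0, 0.0, 0.0, 0.0, 0.0, 0.0, 0]
  -> [ 0.537 -0.189  0.022]
7 x [0.0, 0.0, -0.68, 0.0, 0.0, 0.0, 0]
  -> [ 0.537 -0.189  0.09 ]
```

Call:
{"api": "servo_tool", "payload": {
  "plan": [
    [0,0,0.6,0,0,0,60],
    [0,0,0.6,0,0,0,60]
  ]
}}

```text
time: 3.17
tool_pos: [0.5362, -0.1873, 0.1787]
ee_rot: [-3.14, -0.001, 1.107]
wrist_force: [-0.1, 0.2, -1.4]
width: 0.0598
finger_force: 0.0
```

Call:
{"api": "servo_tool", "payload": {
  "plan": [
    [0,0,0.6,0,0,0,60],
    [0,0,0.6,0,0,0,60],
    [0,0,0.6,0,0,0,60]
  ]
}}

```text
time: 3.42
tool_pos: [0.5333, -0.1858, 0.115]
ee_rot: [-3.131, -0.0, 1.107]
wrist_force: [0.6, 0.3, -0.8]
width: 0.0603
finger_force: 0.0
```

Call:
{"api": "servo_tool", "payload": {
  "plan": [
    [0,0,0.3,0,0,0,60],
    [0,0,0.6,0,0,0,60],
    [0,0,0.85,0,0,0,60],
    [0,0,0.97,0,0,0,60],
    [0,0,0.97,0,0,0,60],
    [0,0,0.97,0,0,0,60]
  ]
}}

```text
time: 3.92
tool_pos: [0.5377, -0.1892, 0.025]
ee_rot: [3.14, -0.0, 1.105]
wrist_force: [0.9, 1.1, 0.4]
width: 0.0602
finger_force: 0.0
```

Call:
{"api": "servo_tool", "payload": {
  "plan": [
    [0,0,0,0,0,0,0],
    [0,0,0,0,0,0,0],
    [0,0,0,0,0,0,0],
    [0,0,0,0,0,0,0],
    [0,0,0,0,0,0,0],
    [0,0,0,0,0,0,0],
    [0,0,0,0,0,0,0],
    [0,0,0,0,0,0,0]
  ]
}}

```text
time: 4.58
tool_pos: [0.5365, -0.1895, 0.0242]
ee_rot: [-3.141, 0.0, 1.104]
wrist_force: [-3.7, 1.0, 4.3]
width: 0.0301
finger_force: 29.8
```

```bash
python3 -c "
from h import *
o=robot.get_obs();print(o['tool_pos'],o['wrist_force'],o['wrist_torque'],o['width'],o['finger_force'])"
```

```text
[ 0.53654687 -0.18954665  0.02422276] [-3.71834695  1.03244486  4.26736175] [0.23056911 0.77158364 0.01522443] 0.030104494730981025 29.803049862384796
```

Call:
{"api": "servo_tool", "payload": {
  "plan": [
    [0,0,-0.25,0,0,0,0],
    [0,0,-0.5,0,0,0,0],
    [0,0,-0.75,0,0,0,0],
    [0,0,-0.9,0,0,0,0],
    [0,0,-0.9,0,0,0,0],
    [0,0,-0.9,0,0,0,0],
    [0,0,-0.9,0,0,0,0]
  ]
}}

```text
time: 5.17
tool_pos: [0.5356, -0.1892, 0.111]
ee_rot: [-3.138, 0.0, 1.104]
wrist_force: [0.0, -0.1, -3.6]
width: 0.0299
finger_force: 30.0
```

```bash
python3 -c "
from h import *
o=robot.get_obs();print(o['tool_pos'],o['wrist_force'],o['wrist_torque'],o['width'],o['finger_force'])
im=look((355,205),(50,40),'crop3',6)"
```

```text
[ 0.53564306 -0.18918562  0.11101238] [ 0.00845471 -0.12635632 -3.56876472] [-0.2383942   0.18069326 -0.01113898] 0.02988461901476539 29.997490346431732
```

View pics/crop3.png

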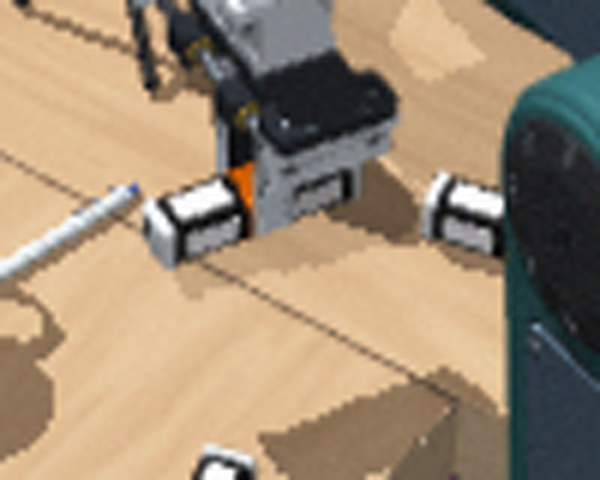

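The stick is gripped and lifted, with its left end at crop (165,230). I'll check for sag and repeat the torque reading.

Run:
```python
from h import *
print(proj([[.563,-.135,.104],[.563,-.135,.089],[.558,-.14,.08],[.536,-.189,.104]]))
t=[]
for i in range(4):
    robot.snapshot("side"); o=robot.get_obs(); t.append(np.r_[o["wrist_force"],o["wrist_torque"]])
print(np.round(t,3),o["joint_positions"].round(3))
```

```text
[[330.32805043 203.85049353]
 [330.36231732 207.13022619]
 [332.57369528 208.8403843 ]
 [347.25609274 197.65933693]]
[[-0.494 -0.507 -3.798 -0.157  0.137 -0.031]
 [-0.465  0.659 -4.929 -0.198  0.167 -0.01 ]
 [-0.551 -0.185 -2.598 -0.214  0.199  0.056]
 [-0.256 -0.194 -3.3   -0.14   0.099  0.01 ]] [-0.439  0.177  1.492  0.     1.476  0.027]
```

```bash
cat >> h.py <<'E'
SX,SY,SYAW=.5564,.2457,-.154
Rs=Ro.from_euler("z",SYAW)
AL=Rs.apply([c4,0,s4]); NO=Rs.apply([-s4,0,c4])
def lane(k,up=0,n=0): return np.array([SX,SY,0])+Rs.apply([0,.08*(k-1),.068])+AL*up+NO*n
Rdn=Ro.from_matrix(np.c_[-AL,Rs.apply([0,1,0]),-NO])  # tool x down-slope
Rup=Ro.from_matrix(np.c_[AL,Rs.apply([0,-1,0]),-NO])  # tool x up-slope
E
python3 - <<'E'
from h import *
p=plan([([.43,.0,.25],down(1.75),0,0),([.43,.16,.26],down(2.3),0,0),(lane(2,.005,.11),Rdn,0,2),(lane(2,.005,.03),Rdn,0,3)])
print(lane(2,.005,.01))
E
```

```text
4 x [0.61, -0.9, -0.69, -0.001, 0.0, -0.206, 0]
4 x [0.86, -0.66, -0.69, -0.001, 0.0, -0.205, 0]
  -> [0.43 0.   0.25]
3 x [0.79, 0.14, -0.05, 0.0, 0.0, -0.175, 0]
3 x [0.72, 0.35, -0.05, 0.001, 0.0, -0.175, 0]
  -> [0.43 0.16 0.26]
4 x [0.41, 0.85, 0.52, -0.077, -0.213, -0.21, 0]
6 x [0.29, 0.91, 0.52, -0.076, -0.214, -0.21, 0]
  -> [0.503 0.335 0.155]
5 x [0.0, 0.0, 0.8, 0.0, 0.0, 0.0, 0]
  -> [0.554 0.327 0.094]
[0.56610445 0.32515169 0.07887438]
```

Call:
{"api": "servo_tool", "payload": {
  "plan": [
    [0.61,-0.9,-0.69,0,0,-0.206,0],
    [0.61,-0.9,-0.69,0,0,-0.206,0],
    [0.61,-0.9,-0.69,0,0,-0.206,0],
    [0.61,-0.9,-0.69,0,0,-0.206,0]
  ]
}}

```text
time: 5.75
tool_pos: [0.4836, -0.0908, 0.187]
ee_rot: [3.136, -0.002, 1.434]
wrist_force: [0.5, 0.1, -2.9]
width: 0.0295
finger_force: 30.0
```

Call:
{"api": "servo_tool", "payload": {
  "plan": [
    [0.86,-0.66,-0.69,0,0,-0.205,0],
    [0.86,-0.66,-0.69,0,0,-0.205,0],
    [0.86,-0.66,-0.69,0,0,-0.205,0],
    [0.86,-0.66,-0.69,0,0,-0.205,0]
  ]
}}

```text
time: 6.08
tool_pos: [0.4303, 0.0036, 0.2566]
ee_rot: [3.133, -0.001, 1.756]
wrist_force: [0.6, -0.1, -3.6]
width: 0.0295
finger_force: 30.0
```

Call:
{"api": "servo_tool", "payload": {
  "plan": [
    [0.79,0.14,-0.05,0,0,-0.175,0],
    [0.79,0.14,-0.05,0,0,-0.175,0],
    [0.79,0.14,-0.05,0,0,-0.175,0]
  ]
}}

```text
time: 6.33
tool_pos: [0.4302, 0.0857, 0.2568]
ee_rot: [3.138, -0.004, 2.036]
wrist_force: [0.3, -0.3, -3.9]
width: 0.0296
finger_force: 30.0
```

Call:
{"api": "servo_tool", "payload": {
  "plan": [
    [0.72,0.35,-0.05,0,0,-0.175,0],
    [0.72,0.35,-0.05,0,0,-0.175,0],
    [0.72,0.35,-0.05,0,0,-0.175,0]
  ]
}}

```text
time: 6.58
tool_pos: [0.4301, 0.1656, 0.2611]
ee_rot: [3.139, -0.004, 2.31]
wrist_force: [0.3, -0.3, -4.0]
width: 0.0298
finger_force: 30.0
```

Call:
{"api": "servo_tool", "payload": {
  "plan": [
    [0.41,0.85,0.52,-0.077,-0.213,-0.21,0],
    [0.41,0.85,0.52,-0.077,-0.213,-0.21,0],
    [0.41,0.85,0.52,-0.077,-0.213,-0.21,0],
    [0.41,0.85,0.52,-0.077,-0.213,-0.21,0],
    [0.41,0.85,0.52,-0.077,-0.213,-0.21,0]
  ]
}}

```text
time: 7.0
tool_pos: [0.4629, 0.2479, 0.2049]
ee_rot: [3.083, 0.344, 2.629]
wrist_force: [-0.1, 0.2, -3.1]
width: 0.029
finger_force: 30.0
```

Call:
{"api": "servo_tool", "payload": {
  "plan": [
    [0.29,0.91,0.52,-0.076,-0.214,-0.21,0],
    [0.29,0.91,0.52,-0.076,-0.214,-0.21,0],
    [0.29,0.91,0.52,-0.076,-0.214,-0.21,0],
    [0.29,0.91,0.52,-0.076,-0.214,-0.21,0],
    [0.29,0.91,0.52,-0.076,-0.214,-0.21,0],
    [0.29,0.91,0.52,-0.076,-0.214,-0.21,0],
    [0.29,0.91,0.52,-0.076,-0.214,-0.21,0]
  ]
}}

```text
time: 7.58
tool_pos: [0.5047, 0.3345, 0.1585]
ee_rot: [3.136, 0.699, 2.98]
wrist_force: [-0.2, -0.4, -3.6]
width: 0.0299
finger_force: 30.0
```

Run:
```python
from h import *
o=robot.get_obs();print(o['joint_positions'].round(3),o['wrist_torque'].round(2),o['width'])
plan([(lane(2,.005,.11),Rdn,0,1),(lane(2,.005,.035),Rdn,0,2),(lane(2,.005,.011),Rdn,0,2)])
look((255,300),(65,50),'crop4',6)
```

```text
[ 0.778 -0.018  1.767 -0.646  1.031 -0.395] [0.11 0.59 0.  ] 0.029850059637233563
2 x [0.04, 0.0, 0.01, 0.0, 0.001, -0.004, 0]
  -> [0.502 0.335 0.155]
4 x [0.0, 0.0, 0.75, 0.0, 0.0, 0.0, 0]
  -> [0.55  0.328 0.098]
3 x [0.0, 0.0, 0.24, 0.0, 0.0, 0.0, 0]
  -> [0.565 0.325 0.079]
```

View pics/crop4.png

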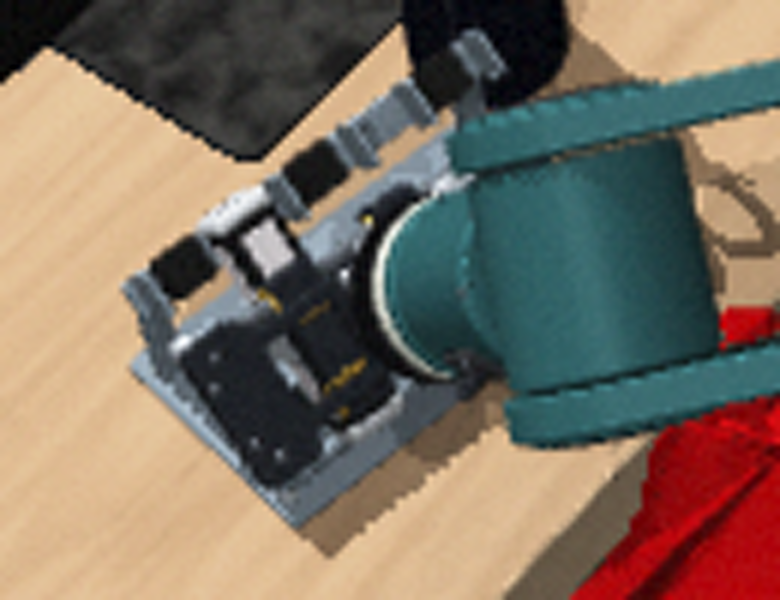

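Call:
{"api": "servo_tool", "payload": {
  "plan": [
    [0.04,0,0.38,0,0,0,0],
    [0.04,0,0.76,0,0,0,0],
    [0.04,0,0.76,0,0,0,0],
    [0.04,0,0.76,0,0,0,0]
  ]
}}

```text
time: 7.97
tool_pos: [0.5499, 0.3259, 0.0948]
ee_rot: [-3.141, 0.697, 2.983]
wrist_force: [0.1, 0.4, -3.1]
width: 0.0297
finger_force: 30.0
```

Call:
{"api": "servo_tool", "payload": {
  "plan": [
    [0,0,0.12,0,0,0,0],
    [0,0,0.2,0,0,0,0],
    [0,0,0.23,0,0,0,0],
    [0,0,0.23,0,0,0,0],
    [0,0,0.23,0,0,0,0]
  ]
}}

```text
time: 8.38
tool_pos: [0.5639, 0.3265, 0.0802]
ee_rot: [3.138, 0.701, 2.986]
wrist_force: [-0.8, 0.3, 1.1]
width: 0.0295
finger_force: 30.0
```

Run:
```python
from h import *
o=robot.get_obs();d=o['tool_pos']-lane(2);print("up,n,lat",d@AL,d@NO,d@Rs.apply([0,1,0]),o['wrist_force'],o['wrist_torque'])
```

```text
up,n,lat 0.003994720071171283 0.012557397278506433 0.001009549487925895 [-0.77786602  0.33749366  1.14690893] [0.16829715 0.44813359 0.00259016]
```

Call:
{"api": "servo_tool", "payload": {
  "plan": [
    [0,0,0.01,0,0,0,46],
    [0,0,0.01,0,0,0,46],
    [0,0,0.01,0,0,0,46],
    [0,0,0.01,0,0,0,46],
    [0,0,0.01,0,0,0,46]
  ]
}}

```text
time: 8.8
tool_pos: [0.5637, 0.3256, 0.0774]
ee_rot: [3.141, 0.699, 2.988]
wrist_force: [-0.0, 1.0, -0.1]
width: 0.0461
finger_force: 0.0
```

Call:
{"api": "servo_tool", "payload": {
  "plan": [
    [0,0,-0.3,0,0,0,46],
    [0,0,-0.7,0,0,0,46],
    [0,0,-1.0,0,0,0,46],
    [0,0,-1.0,0,0,0,46]
  ]
}}

```text
time: 9.13
tool_pos: [0.5002, 0.3383, 0.1609]
ee_rot: [3.13, 0.706, 2.984]
wrist_force: [0.5, 0.5, 0.6]
width: 0.0463
finger_force: 0.0
```

Run:
```python
from h import *
plan([([.46,.18,.27],down(2.3),60,0),([.455,-.02,.24],down(-1.27+np.pi),60,0),([.4645,-.0355,.12],down(-1.27+np.pi),60,1)])
```

```text
4 x [-0.3, -0.81, -0.47, 0.08, 0.215, 0.21, 60]
4 x [-0.39, -0.75, -0.49, 0.08, 0.214, 0.209, 60]
  -> [0.46 0.18 0.27]
3 x [-0.73, -0.69, 0.15, 0.0, 0.0, 0.137, 60]
3 x [-0.86, -0.51, 0.15, 0.0, 0.0, 0.136, 60]
  -> [ 0.455 -0.02   0.24 ]
2 x [-0.09, 0.02, 0.6, 0.0, 0.0, 0.0, 60]
3 x [-0.08, 0.02, 0.6, 0.0, 0.0, 0.0, 60]
  -> [ 0.464 -0.035  0.12 ]
```

Call:
{"api": "servo_tool", "payload": {
  "plan": [
    [-0.3,-0.81,-0.47,0.08,0.215,0.21,60],
    [-0.3,-0.81,-0.47,0.08,0.215,0.21,60],
    [-0.3,-0.81,-0.47,0.08,0.215,0.21,60],
    [-0.3,-0.81,-0.47,0.08,0.215,0.21,60]
  ]
}}

```text
time: 9.47
tool_pos: [0.4815, 0.2553, 0.2138]
ee_rot: [3.075, 0.348, 2.613]
wrist_force: [-0.1, -0.5, 0.8]
width: 0.0598
finger_force: 0.0
```

Call:
{"api": "servo_tool", "payload": {
  "plan": [
    [-0.39,-0.75,-0.49,0.08,0.214,0.209,60],
    [-0.39,-0.75,-0.49,0.08,0.214,0.209,60],
    [-0.39,-0.75,-0.49,0.08,0.214,0.209,60],
    [-0.39,-0.75,-0.49,0.08,0.214,0.209,60],
    [-0.39,-0.75,-0.49,0.08,0.214,0.209,60]
  ]
}}

```text
time: 9.88
tool_pos: [0.4632, 0.1758, 0.2639]
ee_rot: [-3.131, 0.0, 2.29]
wrist_force: [-0.9, -1.1, -0.6]
width: 0.0598
finger_force: 0.0
```

Call:
{"api": "servo_tool", "payload": {
  "plan": [
    [-0.73,-0.69,0.15,0,0,0.137,60],
    [-0.73,-0.69,0.15,0,0,0.137,60],
    [-0.73,-0.69,0.15,0,0,0.137,60]
  ]
}}

```text
time: 10.13
tool_pos: [0.4565, 0.0749, 0.2476]
ee_rot: [-3.128, 0.005, 2.08]
wrist_force: [-0.3, 0.1, -0.1]
width: 0.0605
finger_force: 0.0
```

Call:
{"api": "servo_tool", "payload": {
  "plan": [
    [-0.86,-0.51,0.15,0,0,0.136,60],
    [-0.86,-0.51,0.15,0,0,0.136,60],
    [-0.86,-0.51,0.15,0,0,0.136,60],
    [-0.86,-0.51,0.15,0,0,0.136,60]
  ]
}}

```text
time: 10.47
tool_pos: [0.4538, -0.025, 0.2332]
ee_rot: [-3.129, 0.006, 1.866]
wrist_force: [0.0, -0.5, 0.3]
width: 0.0598
finger_force: 0.0
```

Run:
```python
from h import *
R=down(1.872)
plan([([.4645,-.0355,.12],R,60,1),([.4645,-.0355,.024],R,60,1)])
look((255,290),(75,55),'crop5',5)
```

```text
2 x [-0.06, 0.04, 0.57, -0.004, 0.002, -0.002, 60]
3 x [-0.07, 0.04, 0.56, -0.004, 0.002, -0.002, 60]
  -> [ 0.464 -0.036  0.12 ]
4 x [0.0, 0.0, 0.96, 0.0, 0.0, 0.0, 60]
  -> [ 0.464 -0.036  0.024]
```

View pics/crop5.png

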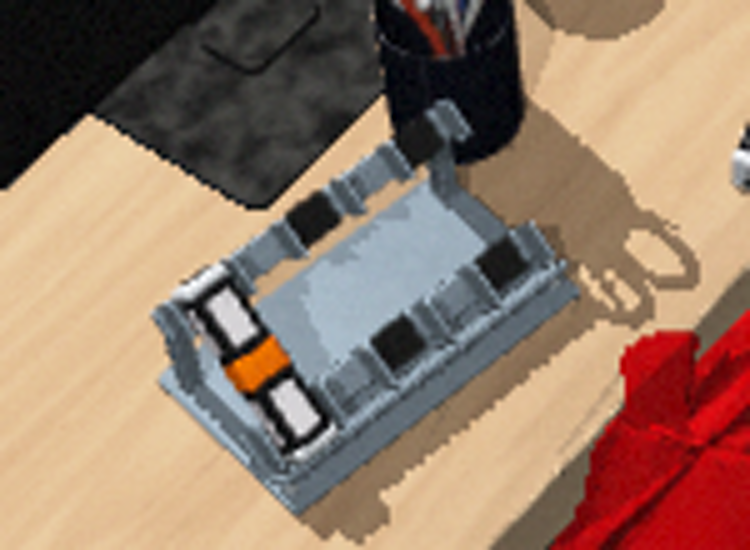

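Stick 1 lies in lane 2, band at crop (255,365) and lower end at the foot stop. Next I'll pick stick 3.

Call:
{"api": "servo_tool", "payload": {
  "plan": [
    [-0.12,0.08,0.4,-0.007,0.004,-0.003,60],
    [-0.12,0.08,0.8,-0.007,0.004,-0.003,60],
    [-0.12,0.08,1.0,-0.007,0.004,-0.003,60],
    [-0.12,0.08,1.0,-0.007,0.004,-0.003,60]
  ]
}}

```text
time: 10.85
tool_pos: [0.4613, -0.0299, 0.1293]
ee_rot: [-3.133, -0.007, 1.877]
wrist_force: [-0.2, 0.6, 0.5]
width: 0.0602
finger_force: 0.0
```

Call:
{"api": "servo_tool", "payload": {
  "plan": [
    [0,0,0.3,0,0,0,60],
    [0,0,0.6,0,0,0,60],
    [0,0,0.9,0,0,0,60],
    [0,0,0.97,0,0,0,60],
    [0,0,0.97,0,0,0,60]
  ]
}}

```text
time: 11.27
tool_pos: [0.4642, -0.0307, 0.0376]
ee_rot: [-3.14, -0.003, 1.876]
wrist_force: [0.1, 1.2, 1.2]
width: 0.06
finger_force: 0.0
```

Run:
```python
from h import *
plan([([.4645,-.0355,.024],down(1.872),60,1)])
```

```text
2 x [-0.05, -0.01, 0.14, -0.001, -0.002, 0.002, 60]
  -> [ 0.465 -0.036  0.024]
```

Call:
{"api": "servo_tool", "payload": {
  "plan": [
    [-0.05,-0.01,0.14,0,0,0.002,60],
    [-0.05,-0.01,0.14,0,0,0.002,60],
    [-0.05,-0.01,0.14,0,0,0.002,60]
  ]
}}

```text
time: 11.52
tool_pos: [0.4672, -0.0369, 0.0267]
ee_rot: [3.137, -0.0, 1.871]
wrist_force: [0.0, 0.7, 0.5]
width: 0.0597
finger_force: 0.0
```

Call:
{"api": "servo_tool", "payload": {
  "plan": [
    [0,0,0,0,0,0,0],
    [0,0,0,0,0,0,0],
    [0,0,0,0,0,0,0],
    [0,0,0,0,0,0,0],
    [0,0,0,0,0,0,0],
    [0,0,0,0,0,0,0],
    [0,0,0,0,0,0,0],
    [0,0,0,0,0,0,0]
  ]
}}

```text
time: 12.18
tool_pos: [0.4655, -0.0372, 0.0251]
ee_rot: [3.141, -0.002, 1.87]
wrist_force: [-4.1, -0.2, 5.1]
width: 0.0296
finger_force: 29.8
```

Call:
{"api": "servo_tool", "payload": {
  "plan": [
    [0,0,-0.25,0,0,0,0],
    [0,0,-0.5,0,0,0,0],
    [0,0,-0.75,0,0,0,0],
    [0,0,-0.9,0,0,0,0],
    [0,0,-0.9,0,0,0,0],
    [0,0,-0.9,0,0,0,0],
    [0,0,-0.9,0,0,0,0]
  ]
}}

```text
time: 12.77
tool_pos: [0.4647, -0.0369, 0.1126]
ee_rot: [-3.14, -0.003, 1.87]
wrist_force: [-1.4, -0.7, -3.6]
width: 0.0299
finger_force: 30.0
```

```bash
cat >> h.py <<'E'
def heavy():
    t=[]
    for i in range(5):
        robot.snapshot("side"); o=robot.get_obs(); t.append(o["wrist_torque"])
    u=Ro.from_euler("xyz",o["ee_rot"]).apply([1,0,0]); e=np.cross(u,[0,0,-1])
    print("torque along tool+x-heavy axis:",(np.array(t)@e).round(3),"F",o["wrist_force"].round(2),"tcp",o["tool_pos"].round(4),o["width"])
E
python3 - <<'E'
from h import *
heavy()
E
```

```text
torque along tool+x-heavy axis: [-0.052 -0.05  -0.079 -0.13  -0.039] F [ 0.59  0.11 -3.23] tcp [ 0.4651 -0.0371  0.1133] 0.029866724021805895
```

```bash
cat > k.py <<'E'
from h import *
def fk(q,c): return Ro.from_euler("z",q[0])*Ro.from_euler("y",q[1]+q[2])*Ro.from_euler("z",q[3])*Ro.from_euler("y",q[4])*Ro.from_euler("z",q[5]+c)
E
python3 - <<'E'
from k import *
q0=[1.006,.087,1.371,0,1.684,-.103];q1=[.778,-.018,1.767,-.646,1.031,-.395]
for c in(0,np.pi/2,np.pi,-np.pi/2): print(c,(fk(q0,c).inv()*down(2.68)).magnitude(),(fk(q1,c).inv()*Ro.from_euler("xyz",[3.136,.699,2.98])).magnitude())
L=.23
for k in(0,1,2):
  for R,nm in((Rup,"up"),(Rdn,"dn")):
    w=lane(k,0,.01)-L*R.apply([0,0,1]); j1=np.arctan2(w[1],w[0])
    for q23 in(1.6,1.75,1.9):
        M=(Ro.from_euler("z",j1)*Ro.from_euler("y",q23)).inv()*R
        print(k,nm,round(j1,2),q23,M.as_euler("ZYZ").round(2))
E
```

```text
0 1.5705926950810165 1.5705219844256493
1.5707963267948966 0.0004554271311767636 0.00047953947242932593
3.141592653589793 1.5710000414743255 1.5710707465007194
-1.5707963267948966 3.1413889803889137 3.141318272546953
0 up 0.45 1.6 [-0.45  0.99 -2.39]
0 up 0.45 1.75 [-0.51  0.85 -2.3 ]
0 up 0.45 1.9 [-0.58  0.73 -2.19]
0 dn 0.45 1.6 [-0.45  0.99  0.75]
0 dn 0.45 1.75 [-0.51  0.85  0.84]
0 dn 0.45 1.9 [-0.58  0.73  0.95]
1 up 0.59 1.6 [-0.52  1.05 -2.25]
1 up 0.59 1.75 [-0.58  0.92 -2.16]
1 up 0.59 1.9 [-0.65  0.8  -2.04]
1 dn 0.59 1.6 [-0.52  1.05  0.89]
1 dn 0.59 1.75 [-0.58  0.92  0.99]
1 dn 0.59 1.9 [-0.65  0.8   1.1 ]
2 up 0.7 1.6 [-0.57  1.11 -2.14]
2 up 0.7 1.75 [-0.62  0.98 -2.05]
2 up 0.7 1.9 [-0.69  0.86 -1.93]
2 dn 0.7 1.6 [-0.57  1.11  1.  ]
2 dn 0.7 1.75 [-0.62  0.98  1.09]
2 dn 0.7 1.9 [-0.69  0.86  1.21]
```

Heavy end is at tool −x, and placing it that way would put J6 too near its limit. I'll set the stick down, take a half-turn regrasp, then place it.

Run:
```python
from h import *
for c in [(640,400),(755,290)]: print(back((170+c[0]/4,185+c[1]/4),0).round(3))
R=down(2.87)
s=plan([([.50,-.05,.112],R,0,2),([.50,-.05,.0265],R,0,2)])
```

```text
[0.42  0.059 0.   ]
[ 0.411 -0.081  0.   ]
11 x [-0.23, 0.3, 0.01, 0.001, -0.002, -0.637, 0]
  -> [ 0.5   -0.05   0.112]
5 x [0.01, 0.0, 0.86, 0.0, 0.0, 0.0, 0]
  -> [ 0.5   -0.05   0.026]
```

Call:
{"api": "servo_tool", "payload": {
  "plan": [
    [-0.23,0.3,0,0,0,-0.1,0],
    [-0.23,0.3,0,0,0,-0.2,0],
    [-0.23,0.3,0,0,0,-0.3,0],
    [-0.23,0.3,0,0,0,-0.4,0],
    [-0.23,0.3,0,0,0,-0.5,0],
    [-0.23,0.3,0,0,0,-0.6,0],
    [-0.23,0.3,0,0,0,-0.637,0],
    [-0.23,0.3,0,0,0,-0.637,0],
    [-0.23,0.3,0,0,0,-0.637,0],
    [-0.23,0.3,0,0,0,-0.637,0],
    [-0.23,0.3,0,0,0,-0.637,0],
    [-0.23,0.3,0,0,0,-0.637,0]
  ]
}}

```text
time: 14.02
tool_pos: [0.5011, -0.0504, 0.1145]
ee_rot: [3.139, 0.0, 2.869]
wrist_force: [0.3, -0.4, -3.3]
width: 0.0299
finger_force: 30.0
```

Run:
```python
from h import *
heavy()
print(robot.get_obs()["joint_positions"].round(3))
R=down(2.87)
s=plan([([.50,-.05,.0265],R,0,2)])
```

```text
torque along tool+x-heavy axis: [-0.149 -0.094 -0.112 -0.127 -0.091] F [ 1.6   0.27 -3.87] tcp [ 0.5012 -0.0504  0.1147] 0.029724089967358435
[-0.214  0.031  1.646  0.002  1.464 -1.514]
5 x [0.01, 0.0, 0.88, 0.001, 0.0, 0.0, 0]
  -> [ 0.5   -0.05   0.027]
```

Call:
{"api": "servo_tool", "payload": {
  "plan": [
    [0,0,0.3,0,0,0,0],
    [0,0,0.6,0,0,0,0],
    [0,0,0.88,0,0,0,0],
    [0,0,0.88,0,0,0,0],
    [0,0,0.88,0,0,0,0]
  ]
}}

```text
time: 14.68
tool_pos: [0.5005, -0.05, 0.0259]
ee_rot: [3.14, -0.002, 2.87]
wrist_force: [-1.1, 1.1, -2.4]
width: 0.03
finger_force: 30.0
```

Call:
{"api": "servo_tool", "payload": {
  "plan": [
    [0,0,0,0,0,0,60],
    [0,0,0,0,0,0,60],
    [0,0,0,0,0,0,60],
    [0,0,0,0,0,0,60],
    [0,0,0,0,0,0,60],
    [0,0,0,0,0,0,60]
  ]
}}

```text
time: 15.18
tool_pos: [0.5017, -0.0503, 0.0273]
ee_rot: [3.139, 0.002, 2.871]
wrist_force: [0.8, -0.7, -0.2]
width: 0.0599
finger_force: 0.0
```

Call:
{"api": "servo_tool", "payload": {
  "plan": [
    [0,0,-0.3,0,0,0,60],
    [0,0,-0.7,0,0,0,60],
    [0,0,-0.8,0,0,0,60],
    [0,0,-0.8,0,0,0,60]
  ]
}}

```text
time: 15.52
tool_pos: [0.5042, -0.051, 0.1113]
ee_rot: [3.139, 0.01, 2.871]
wrist_force: [0.1, 0.0, 0.3]
width: 0.06
finger_force: 0.0
```

Call:
{"api": "servo_tool", "payload": {
  "plan": [
    [0,0,0,0,0,0.95,60],
    [0,0,0,0,0,0.95,60],
    [0,0,0,0,0,0.95,60],
    [0,0,0,0,0,0.95,60],
    [0,0,0,0,0,0.95,60],
    [0,0,0,0,0,0.95,60],
    [0,0,0,0,0,0.95,60],
    [0,0,0,0,0,0.95,60],
    [0,0,0,0,0,0.95,60],
    [0,0,0,0,0,0.95,60],
    [0,0,0,0,0,0.95,60],
    [0,0,0,0,0,0.95,60]
  ]
}}

```text
time: 16.52
tool_pos: [0.5001, -0.0501, 0.1044]
ee_rot: [-3.139, -0.002, 1.372]
wrist_force: [0.8, 0.1, 0.5]
width: 0.0601
finger_force: 0.0
```

Call:
{"api": "servo_tool", "payload": {
  "plan": [
    [0,0,0,0,0,0.95,60],
    [0,0,0,0,0,0.95,60],
    [0,0,0,0,0,0.95,60],
    [0,0,0,0,0,0.95,60],
    [0,0,0,0,0,0.95,60],
    [0,0,0,0,0,0.95,60],
    [0,0,0,0,0,0.95,60],
    [0,0,0,0,0,0.95,60],
    [0,0,0,0,0,0.95,60],
    [0,0,0,0,0,0.95,60],
    [0,0,0,0,0,0.95,60],
    [0,0,0,0,0,0.95,60]
  ]
}}

```text
time: 17.52
tool_pos: [0.5001, -0.0501, 0.1044]
ee_rot: [-3.139, 0.003, -0.12]
wrist_force: [0.6, 0.5, -0.2]
width: 0.06
finger_force: 0.0
```

Call:
{"api": "servo_tool", "payload": {
  "plan": [
    [0,0,0,0,0,0.1,60],
    [0,0,0,0,0,0.1,60],
    [0,0,0,0,0,0.1,60],
    [0,0,0,0,0,0.1,60]
  ]
}}

```text
time: 17.85
tool_pos: [0.5004, -0.0502, 0.105]
ee_rot: [-3.14, 0.002, -0.27]
wrist_force: [0.7, 0.4, -0.3]
width: 0.0604
finger_force: 0.0
```

Run:
```python
from h import *
print(robot.get_obs()["joint_positions"].round(3))
R=down(2.87-np.pi)
s=plan([([.501,-.0505,.025],R,60,2)])
```

```text
[-0.214  0.038  1.659  0.002  1.447  1.626]
4 x [0.01, 0.0, 0.8, -0.001, 0.001, 0.001, 60]
  -> [ 0.501 -0.05   0.025]
```

Grip again, lift, and carry it to the middle lane.

Call:
{"api": "servo_tool", "payload": {
  "plan": [
    [0,0,0.3,0,0,0,60],
    [0,0,0.6,0,0,0,60],
    [0,0,0.8,0,0,0,60],
    [0,0,0.8,0,0,0,60],
    [0,0,0.8,0,0,0,60]
  ]
}}

```text
time: 18.27
tool_pos: [0.4999, -0.0499, 0.0252]
ee_rot: [-3.14, 0.003, -0.27]
wrist_force: [-0.2, -0.6, 0.7]
width: 0.0599
finger_force: 0.0
```

Call:
{"api": "servo_tool", "payload": {
  "plan": [
    [0,0,0,0,0,0,0],
    [0,0,0,0,0,0,0],
    [0,0,0,0,0,0,0],
    [0,0,0,0,0,0,0],
    [0,0,0,0,0,0,0],
    [0,0,0,0,0,0,0],
    [0,0,0,0,0,0,0],
    [0,0,0,0,0,0,0]
  ]
}}

```text
time: 18.93
tool_pos: [0.502, -0.0504, 0.0277]
ee_rot: [-3.139, -0.002, -0.271]
wrist_force: [-1.1, 0.5, 5.1]
width: 0.03
finger_force: 30.0
```

Call:
{"api": "servo_tool", "payload": {
  "plan": [
    [0,0,-0.3,0,0,0,0],
    [0,0,-0.7,0,0,0,0],
    [0,0,-1.0,0,0,0,0],
    [0,0,-1.0,0,0,0,0],
    [0,0,-1.0,0,0,0,0],
    [0,0,-1.0,0,0,0,0]
  ]
}}

```text
time: 19.43
tool_pos: [0.4996, -0.05, 0.1241]
ee_rot: [-3.14, 0.004, -0.271]
wrist_force: [-0.9, 0.4, -4.6]
width: 0.0301
finger_force: 30.0
```

Run:
```python
from h import *
heavy()
p=plan([([.43,.0,.25],down(.8),0,0),([.43,.14,.27],down(1.9),0,0),(lane(1,.005,.11),Rdn,0,2)])
```

```text
torque along tool+x-heavy axis: [0.281 0.269 0.247 0.238 0.237] F [ 0.04 -0.02 -2.62] tcp [ 0.5    -0.0501  0.1245] 0.029805899620869245
5 x [-0.41, -0.15, -0.63, -0.001, 0.001, -0.341, 0]
5 x [-0.27, -0.33, -0.62, -0.001, 0.0, -0.341, 0]
  -> [ 0.43 -0.    0.25]
5 x [0.5, -0.49, -0.1, 0.0, 0.0, -0.35, 0]
5 x [0.69, -0.15, -0.1, 0.0, 0.0, -0.35, 0]
  -> [0.43 0.14 0.27]
6 x [0.45, 0.47, 0.57, -0.121, -0.2, -0.331, 0]
8 x [0.35, 0.58, 0.55, -0.121, -0.199, -0.332, 0]
  -> [0.49  0.256 0.155]
```

Call:
{"api": "servo_tool", "payload": {
  "plan": [
    [-0.41,-0.15,-0.63,0,0,-0.341,0],
    [-0.41,-0.15,-0.63,0,0,-0.341,0],
    [-0.41,-0.15,-0.63,0,0,-0.341,0],
    [-0.41,-0.15,-0.63,0,0,-0.341,0],
    [-0.41,-0.15,-0.63,0,0,-0.341,0]
  ]
}}

```text
time: 20.1
tool_pos: [0.4655, -0.0248, 0.1899]
ee_rot: [-3.14, -0.002, 0.27]
wrist_force: [-1.0, -0.4, -3.5]
width: 0.0296
finger_force: 30.0
```

Call:
{"api": "servo_tool", "payload": {
  "plan": [
    [-0.27,-0.33,-0.62,0,0,-0.341,0],
    [-0.27,-0.33,-0.62,0,0,-0.341,0],
    [-0.27,-0.33,-0.62,0,0,-0.341,0],
    [-0.27,-0.33,-0.62,0,0,-0.341,0],
    [-0.27,-0.33,-0.62,0,0,-0.341,0]
  ]
}}

```text
time: 20.52
tool_pos: [0.4308, -0.0003, 0.2519]
ee_rot: [3.141, -0.002, 0.806]
wrist_force: [0.8, 0.5, -3.6]
width: 0.0295
finger_force: 30.0
```

Call:
{"api": "servo_tool", "payload": {
  "plan": [
    [0.5,-0.49,-0.1,0,0,-0.35,0],
    [0.5,-0.49,-0.1,0,0,-0.35,0],
    [0.5,-0.49,-0.1,0,0,-0.35,0],
    [0.5,-0.49,-0.1,0,0,-0.35,0],
    [0.5,-0.49,-0.1,0,0,-0.35,0]
  ]
}}

```text
time: 20.93
tool_pos: [0.4303, 0.0701, 0.2611]
ee_rot: [-3.141, -0.002, 1.357]
wrist_force: [0.3, -1.0, -3.6]
width: 0.0299
finger_force: 30.0
```

Call:
{"api": "servo_tool", "payload": {
  "plan": [
    [0.69,-0.15,-0.1,0,0,-0.35,0],
    [0.69,-0.15,-0.1,0,0,-0.35,0],
    [0.69,-0.15,-0.1,0,0,-0.35,0],
    [0.69,-0.15,-0.1,0,0,-0.35,0],
    [0.69,-0.15,-0.1,0,0,-0.35,0]
  ]
}}

```text
time: 21.35
tool_pos: [0.4308, 0.1407, 0.2711]
ee_rot: [3.141, -0.001, 1.906]
wrist_force: [0.1, 0.3, -3.2]
width: 0.0295
finger_force: 30.0
```

Call:
{"api": "servo_tool", "payload": {
  "plan": [
    [0.45,0.47,0.57,-0.121,-0.2,-0.331,0],
    [0.45,0.47,0.57,-0.121,-0.2,-0.331,0],
    [0.45,0.47,0.57,-0.121,-0.2,-0.331,0],
    [0.45,0.47,0.57,-0.121,-0.2,-0.331,0],
    [0.45,0.47,0.57,-0.121,-0.2,-0.331,0],
    [0.45,0.47,0.57,-0.121,-0.2,-0.331,0]
  ]
}}

```text
time: 21.85
tool_pos: [0.4584, 0.1987, 0.2126]
ee_rot: [3.039, 0.347, 2.413]
wrist_force: [-0.7, -0.5, -3.1]
width: 0.0298
finger_force: 30.0
```

Call:
{"api": "servo_tool", "payload": {
  "plan": [
    [0.35,0.58,0.55,-0.121,-0.199,-0.332,0],
    [0.35,0.58,0.55,-0.121,-0.199,-0.332,0],
    [0.35,0.58,0.55,-0.121,-0.199,-0.332,0],
    [0.35,0.58,0.55,-0.121,-0.199,-0.332,0],
    [0.35,0.58,0.55,-0.121,-0.199,-0.332,0],
    [0.35,0.58,0.55,-0.121,-0.199,-0.332,0],
    [0.35,0.58,0.55,-0.121,-0.199,-0.332,0],
    [0.35,0.58,0.55,-0.121,-0.199,-0.332,0]
  ]
}}

```text
time: 22.52
tool_pos: [0.4921, 0.2561, 0.1584]
ee_rot: [3.135, 0.698, 2.98]
wrist_force: [0.5, 0.1, -2.4]
width: 0.0298
finger_force: 30.0
```

Run:
```python
from h import *
plan([(lane(1,.005,.035),Rdn,0,1)])
```

```text
3 x [0.03, -0.01, 0.76, 0.001, 0.0, -0.004, 0]
  -> [0.538 0.248 0.098]
```

Call:
{"api": "servo_tool", "payload": {
  "plan": [
    [0.02,-0.01,0.38,0,0,-0.003,0],
    [0.02,-0.01,0.76,0,0,-0.003,0],
    [0.02,-0.01,0.76,0,0,-0.003,0],
    [0.02,-0.01,0.76,0,0,-0.003,0]
  ]
}}

```text
time: 22.85
tool_pos: [0.5388, 0.2467, 0.096]
ee_rot: [-3.138, 0.695, 2.989]
wrist_force: [-0.0, 0.5, -2.5]
width: 0.03
finger_force: 30.0
```

Call:
{"api": "servo_tool", "payload": {
  "plan": [
    [0,0,0.12,0,0,0,0],
    [0,0,0.19,0,0,0,0],
    [0,0,0.22,0,0,0,0],
    [0,0,0.22,0,0,0,0],
    [0,0,0.22,0,0,0,0]
  ]
}}

```text
time: 23.27
tool_pos: [0.5527, 0.2465, 0.0829]
ee_rot: [3.14, 0.701, 2.991]
wrist_force: [-1.5, -0.1, -2.5]
width: 0.0296
finger_force: 30.0
```

Run:
```python
from h import *
o=robot.get_obs();d=o['tool_pos']-lane(1);print("up,n,lat",d@AL,d@NO,d@Rs.apply([0,1,0]),o['wrist_force'],o['wrist_torque'])
```

```text
up,n,lat 0.006701109547598974 0.013820942580804688 0.00025826983383857316 [-1.52216133 -0.14857335 -2.45423698] [0.10604934 0.53997963 0.03657679]
```

Nearly in contact. I'll go 2 mm further, then release and retreat.

Call:
{"api": "servo_tool", "payload": {
  "plan": [
    [0,0,0.02,0,0,0,0],
    [0,0,0.02,0,0,0,46],
    [0,0,0.02,0,0,0,46],
    [0,0,0.02,0,0,0,46],
    [0,0,0.02,0,0,0,46],
    [0,0,0.02,0,0,0,46]
  ]
}}

```text
time: 23.77
tool_pos: [0.5536, 0.2458, 0.0801]
ee_rot: [-3.141, 0.7, 2.992]
wrist_force: [-0.3, 0.3, -0.5]
width: 0.0457
finger_force: 0.0
```

Call:
{"api": "servo_tool", "payload": {
  "plan": [
    [0,0,-0.3,0,0,0,46],
    [0,0,-0.7,0,0,0,46],
    [0,0,-1.0,0,0,0,46],
    [0,0,-1.0,0,0,0,46],
    [0,0,-1.0,0,0,0,46]
  ]
}}

```text
time: 24.18
tool_pos: [0.4902, 0.2565, 0.1586]
ee_rot: [3.138, 0.702, 2.991]
wrist_force: [0.1, 0.3, -0.7]
width: 0.046
finger_force: 0.0
```

Run:
```python
from h import *
R=down(.266)
plan([([.43,.12,.27],down(2.0),60,0),([.40,-.12,.27],down(1.1),60,0)])
```

```text
5 x [-0.21, -0.72, -0.55, 0.112, 0.204, 0.302, 60]
5 x [-0.37, -0.67, -0.53, 0.111, 0.205, 0.302, 60]
  -> [0.43 0.12 0.27]
3 x [-0.69, -0.42, 0.0, 0.0, 0.0, 0.191, 60]
3 x [-0.78, -0.21, 0.0, 0.0, 0.0, 0.191, 60]
3 x [-0.81, 0.04, 0.0, 0.0, 0.0, 0.191, 60]
  -> [ 0.4  -0.12  0.27]
```

Call:
{"api": "servo_tool", "payload": {
  "plan": [
    [-0.21,-0.72,-0.55,0.112,0.204,0.302,60],
    [-0.21,-0.72,-0.55,0.112,0.204,0.302,60],
    [-0.21,-0.72,-0.55,0.112,0.204,0.302,60],
    [-0.21,-0.72,-0.55,0.112,0.204,0.302,60],
    [-0.21,-0.72,-0.55,0.112,0.204,0.302,60]
  ]
}}

```text
time: 24.6
tool_pos: [0.4608, 0.1863, 0.212]
ee_rot: [3.05, 0.346, 2.457]
wrist_force: [-0.4, 0.0, -0.1]
width: 0.0601
finger_force: 0.0
```

Call:
{"api": "servo_tool", "payload": {
  "plan": [
    [-0.37,-0.67,-0.53,0.111,0.205,0.302,60],
    [-0.37,-0.67,-0.53,0.111,0.205,0.302,60],
    [-0.37,-0.67,-0.53,0.111,0.205,0.302,60],
    [-0.37,-0.67,-0.53,0.111,0.205,0.302,60],
    [-0.37,-0.67,-0.53,0.111,0.205,0.302,60]
  ]
}}

```text
time: 25.02
tool_pos: [0.4309, 0.1181, 0.268]
ee_rot: [-3.135, -0.002, 1.991]
wrist_force: [-0.3, -0.2, -0.6]
width: 0.0601
finger_force: 0.0
```

Call:
{"api": "servo_tool", "payload": {
  "plan": [
    [-0.69,-0.42,0,0,0,0.191,60],
    [-0.69,-0.42,0,0,0,0.191,60],
    [-0.69,-0.42,0,0,0,0.191,60]
  ]
}}

```text
time: 25.27
tool_pos: [0.4202, 0.033, 0.2663]
ee_rot: [-3.133, 0.005, 1.684]
wrist_force: [0.5, -0.4, -0.2]
width: 0.0605
finger_force: 0.0
```

Call:
{"api": "servo_tool", "payload": {
  "plan": [
    [-0.78,-0.21,0,0,0,0.191,60],
    [-0.78,-0.21,0,0,0,0.191,60],
    [-0.78,-0.21,0,0,0,0.191,60]
  ]
}}

```text
time: 25.52
tool_pos: [0.4086, -0.047, 0.2666]
ee_rot: [-3.134, 0.007, 1.384]
wrist_force: [-0.2, 0.9, 0.3]
width: 0.0599
finger_force: 0.0
```

Call:
{"api": "servo_tool", "payload": {
  "plan": [
    [-0.81,0.04,0,0,0,0.191,60],
    [-0.81,0.04,0,0,0,0.191,60],
    [-0.81,0.04,0,0,0,0.191,60],
    [-0.81,0.04,0,0,0,0.191,60]
  ]
}}

```text
time: 25.85
tool_pos: [0.3989, -0.1237, 0.2668]
ee_rot: [-3.135, 0.004, 1.092]
wrist_force: [-0.6, -0.0, -0.2]
width: 0.0599
finger_force: 0.0
```

Run:
```python
from h import *
im=look((310,250),(130,95),"crop6",3)
R=down(.266)
plan([([.448,-.329,.15],R,60,1),([.448,-.329,.025],R,60,2)])
```

```text
4 x [-0.81, 0.69, 0.58, -0.001, 0.002, 0.264, 60]
5 x [-0.45, 0.96, 0.59, -0.002, 0.002, 0.265, 60]
  -> [ 0.448 -0.329  0.15 ]
2 x [0.0, 0.0, 0.62, 0.0, 0.0, 0.0, 60]
4 x [-0.01, 0.0, 0.63, 0.0, 0.0, 0.0, 60]
  -> [ 0.448 -0.329  0.025]
```

View pics/crop6.png

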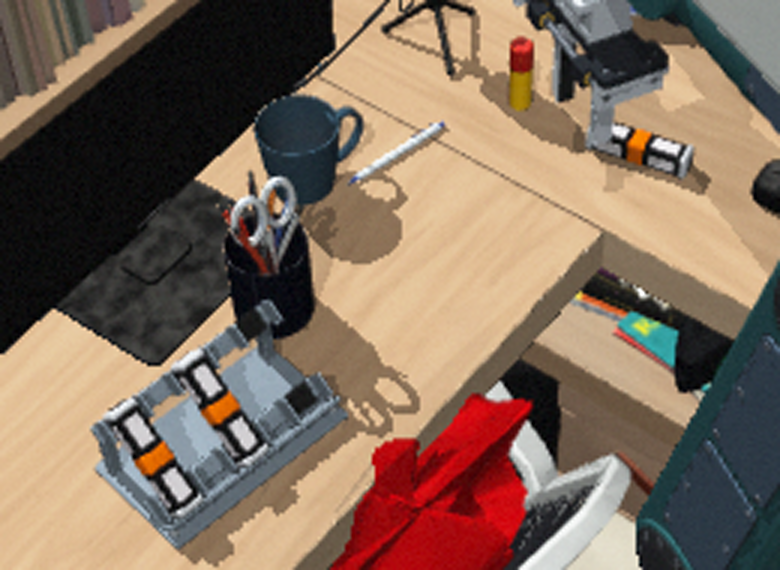

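Both sticks sit well in lanes 2 and 1, and the pot and mug haven't moved. The last stick's band is at crop (640,147), clear of the mouse on the right edge. I'll pick it now.

Call:
{"api": "servo_tool", "payload": {
  "plan": [
    [-0.81,0.69,0.58,0,0,0.264,60],
    [-0.81,0.69,0.58,0,0,0.264,60],
    [-0.81,0.69,0.58,0,0,0.264,60],
    [-0.81,0.69,0.58,0,0,0.264,60]
  ]
}}

```text
time: 26.23
tool_pos: [0.423, -0.2272, 0.2049]
ee_rot: [-3.133, 0.009, 0.679]
wrist_force: [-0.4, 0.6, -0.7]
width: 0.0599
finger_force: 0.0
```

Call:
{"api": "servo_tool", "payload": {
  "plan": [
    [-0.45,0.96,0.59,0,0,0.265,60],
    [-0.45,0.96,0.59,0,0,0.265,60],
    [-0.45,0.96,0.59,0,0,0.265,60],
    [-0.45,0.96,0.59,0,0,0.265,60],
    [-0.45,0.96,0.59,0,0,0.265,60],
    [-0.45,0.96,0.59,0,0,0.265,60]
  ]
}}

```text
time: 26.73
tool_pos: [0.4498, -0.3268, 0.1513]
ee_rot: [-3.14, 0.005, 0.272]
wrist_force: [0.3, 0.3, -0.4]
width: 0.0601
finger_force: 0.0
```

Run:
```python
from h import *
plan([([.448,-.329,.025],down(.266),60,2)])
print(robot.get_obs()["joint_positions"].round(2))
```

```text
2 x [-0.01, 0.01, 0.63, 0.0, 0.002, 0.002, 60]
4 x [-0.01, 0.01, 0.63, -0.001, 0.001, 0.002, 60]
  -> [ 0.448 -0.329  0.025]
[-0.73  0.13  1.47 -0.    1.55  0.57]
```

Call:
{"api": "servo_tool", "payload": {
  "plan": [
    [-0.02,0.02,0.3,0,0,0.004,60],
    [-0.02,0.02,0.63,0,0,0.004,60],
    [-0.02,0.02,0.63,0,0,0.004,60]
  ]
}}

```text
time: 26.98
tool_pos: [0.4452, -0.3263, 0.0839]
ee_rot: [-3.134, 0.01, 0.266]
wrist_force: [-1.3, 1.3, -0.6]
width: 0.0598
finger_force: 0.0
```

Call:
{"api": "servo_tool", "payload": {
  "plan": [
    [0,0,0.3,0,0,0,60],
    [0,0,0.63,0,0,0,60],
    [0,0,0.63,0,0,0,60],
    [0,0,0.63,0,0,0,60]
  ]
}}

```text
time: 27.32
tool_pos: [0.4473, -0.3291, 0.0267]
ee_rot: [-3.141, 0.005, 0.264]
wrist_force: [0.2, 0.7, 1.1]
width: 0.0598
finger_force: 0.0
```

Call:
{"api": "servo_tool", "payload": {
  "plan": [
    [0,0,0,0,0,0,0],
    [0,0,0,0,0,0,0],
    [0,0,0,0,0,0,0],
    [0,0,0,0,0,0,0],
    [0,0,0,0,0,0,0],
    [0,0,0,0,0,0,0],
    [0,0,0,0,0,0,0],
    [0,0,0,0,0,0,0]
  ]
}}

```text
time: 27.98
tool_pos: [0.4481, -0.3305, 0.0277]
ee_rot: [3.14, 0.003, 0.262]
wrist_force: [-0.8, 2.6, 6.0]
width: 0.0298
finger_force: 30.0
```

Call:
{"api": "servo_tool", "payload": {
  "plan": [
    [0,0,-0.25,0,0,0,0],
    [0,0,-0.5,0,0,0,0],
    [0,0,-0.75,0,0,0,0],
    [0,0,-0.9,0,0,0,0],
    [0,0,-0.9,0,0,0,0],
    [0,0,-0.9,0,0,0,0],
    [0,0,-0.9,0,0,0,0]
  ]
}}

```text
time: 28.57
tool_pos: [0.4468, -0.3295, 0.114]
ee_rot: [-3.139, 0.007, 0.262]
wrist_force: [0.5, -0.6, -4.5]
width: 0.0295
finger_force: 30.0
```

Run:
```python
from h import *
heavy()
print("A heavy +x");plan([([.42,-.10,.27],down(1.1),0,0),([.42,.09,.27],down(2.0),0,0),(lane(0,.005,.11),Rdn,0,2)])
print("B regrasp");plan([([.49,-.06,.13],down(2.0),0,1),([.50,-.05,.112],down(2.87),0,2),([.5,-.05,.026],down(2.87),0,2)])
```

```text
torque along tool+x-heavy axis: [0.291 0.271 0.236 0.272 0.226] F [ 0.43  0.11 -3.51] tcp [ 0.4473 -0.3298  0.1148] 0.029849466565432393
A heavy +x
3 x [0.11, -0.76, -0.52, -0.001, 0.001, -0.178, 0]
3 x [0.31, -0.71, -0.51, -0.001, 0.001, -0.178, 0]
3 x [0.5, -0.59, -0.52, 0.0, 0.001, -0.178, 0]
  -> [ 0.42 -0.1   0.27]
4 x [0.85, -0.43, 0.0, 0.0, 0.0, -0.286, 0]
4 x [0.94, -0.02, 0.0, 0.0, 0.0, -0.287, 0]
  -> [0.42 0.09 0.27]
5 x [0.28, 0.45, 0.57, -0.11, -0.204, -0.301, 0]
7 x [0.24, 0.47, 0.57, -0.109, -0.203, -0.301, 0]
  -> [0.478 0.177 0.155]
B regrasp
5 x [0.37, -0.83, -0.05, -0.001, 0.001, -0.369, 0]
5 x [0.77, -0.49, -0.05, -0.001, 0.0, -0.369, 0]
6 x [0.91, 0.0, -0.06, -0.002, 0.001, -0.369, 0]
  -> [ 0.49 -0.06  0.13]
10 x [0.05, 0.13, 0.18, 0.0, 0.0, -0.553, 0]
  -> [ 0.5   -0.05   0.112]
5 x [0.0, 0.0, 0.86, 0.0, 0.0, 0.0, 0]
  -> [ 0.5   -0.05   0.026]
```

The heavy end is at tool +x, so this one can go straight to lane 0.

Call:
{"api": "servo_tool", "payload": {
  "plan": [
    [0.11,-0.76,-0.52,0,0,-0.178,0],
    [0.11,-0.76,-0.52,0,0,-0.178,0],
    [0.11,-0.76,-0.52,0,0,-0.178,0]
  ]
}}

```text
time: 29.07
tool_pos: [0.44, -0.2508, 0.1715]
ee_rot: [3.14, 0.001, 0.548]
wrist_force: [-0.2, -0.2, -2.3]
width: 0.0297
finger_force: 30.0
```

Call:
{"api": "servo_tool", "payload": {
  "plan": [
    [0.31,-0.71,-0.51,0,0,-0.178,0],
    [0.31,-0.71,-0.51,0,0,-0.178,0],
    [0.31,-0.71,-0.51,0,0,-0.178,0]
  ]
}}

```text
time: 29.32
tool_pos: [0.4301, -0.1738, 0.2233]
ee_rot: [3.138, 0.0, 0.828]
wrist_force: [1.0, -1.3, -2.8]
width: 0.0301
finger_force: 30.0
```

Call:
{"api": "servo_tool", "payload": {
  "plan": [
    [0.5,-0.59,-0.52,0,0,-0.178,0],
    [0.5,-0.59,-0.52,0,0,-0.178,0],
    [0.5,-0.59,-0.52,0,0,-0.178,0]
  ]
}}

```text
time: 29.57
tool_pos: [0.421, -0.097, 0.2752]
ee_rot: [3.138, 0.001, 1.108]
wrist_force: [0.7, -1.3, -3.8]
width: 0.0299
finger_force: 30.0
```

Call:
{"api": "servo_tool", "payload": {
  "plan": [
    [0.85,-0.43,0,0,0,-0.286,0],
    [0.85,-0.43,0,0,0,-0.286,0],
    [0.85,-0.43,0,0,0,-0.286,0],
    [0.85,-0.43,0,0,0,-0.286,0]
  ]
}}

```text
time: 29.9
tool_pos: [0.4205, -0.0023, 0.2704]
ee_rot: [-3.138, 0.002, 1.559]
wrist_force: [-0.1, -0.1, -4.3]
width: 0.0298
finger_force: 30.0
```

Call:
{"api": "servo_tool", "payload": {
  "plan": [
    [0.94,-0.02,0,0,0,-0.287,0],
    [0.94,-0.02,0,0,0,-0.287,0],
    [0.94,-0.02,0,0,0,-0.287,0],
    [0.94,-0.02,0,0,0,-0.287,0],
    [0.94,-0.02,0,0,0,-0.287,0]
  ]
}}

```text
time: 30.32
tool_pos: [0.4207, 0.0897, 0.2698]
ee_rot: [-3.136, 0.001, 2.003]
wrist_force: [0.4, -0.6, -3.5]
width: 0.03
finger_force: 30.0
```

Call:
{"api": "servo_tool", "payload": {
  "plan": [
    [0.28,0.45,0.57,-0.11,-0.204,-0.301,0],
    [0.28,0.45,0.57,-0.11,-0.204,-0.301,0],
    [0.28,0.45,0.57,-0.11,-0.204,-0.301,0],
    [0.28,0.45,0.57,-0.11,-0.204,-0.301,0],
    [0.28,0.45,0.57,-0.11,-0.204,-0.301,0],
    [0.28,0.45,0.57,-0.11,-0.204,-0.301,0]
  ]
}}

```text
time: 30.82
tool_pos: [0.4474, 0.1331, 0.2114]
ee_rot: [3.053, 0.346, 2.464]
wrist_force: [-1.0, 0.2, -3.1]
width: 0.03
finger_force: 30.0
```

Call:
{"api": "servo_tool", "payload": {
  "plan": [
    [0.24,0.47,0.57,-0.109,-0.203,-0.301,0],
    [0.24,0.47,0.57,-0.109,-0.203,-0.301,0],
    [0.24,0.47,0.57,-0.109,-0.203,-0.301,0],
    [0.24,0.47,0.57,-0.109,-0.203,-0.301,0],
    [0.24,0.47,0.57,-0.109,-0.203,-0.301,0],
    [0.24,0.47,0.57,-0.109,-0.203,-0.301,0],
    [0.24,0.47,0.57,-0.109,-0.203,-0.301,0],
    [0.24,0.47,0.57,-0.109,-0.203,-0.301,0]
  ]
}}

```text
time: 31.48
tool_pos: [0.4794, 0.1764, 0.1568]
ee_rot: [-3.141, 0.694, 2.984]
wrist_force: [0.2, -0.8, -3.4]
width: 0.0297
finger_force: 30.0
```

Run:
```python
from h import *
print(robot.get_obs()["joint_positions"].round(2))
plan([(lane(0,.005,.035),Rdn,0,1)])
```

```text
[ 0.5  -0.33  2.03 -0.51  0.93 -0.71]
3 x [0.02, 0.0, 0.75, -0.002, -0.002, -0.002, 0]
  -> [0.525 0.169 0.098]
```

Call:
{"api": "servo_tool", "payload": {
  "plan": [
    [0.02,0,0.38,0,0,-0.002,0],
    [0.02,0,0.76,0,0,-0.002,0],
    [0.02,0,0.76,0,0,-0.002,0],
    [0.02,0,0.76,0,0,-0.002,0]
  ]
}}

```text
time: 31.82
tool_pos: [0.5252, 0.1679, 0.0934]
ee_rot: [-3.132, 0.689, 2.992]
wrist_force: [-0.5, 0.9, -2.7]
width: 0.0296
finger_force: 30.0
```

Call:
{"api": "servo_tool", "payload": {
  "plan": [
    [0,0,0.12,0,0,0,0],
    [0,0,0.19,0,0,0,0],
    [0,0,0.22,0,0,0,0],
    [0,0,0.22,0,0,0,0],
    [0,0,0.22,0,0,0,0]
  ]
}}

```text
time: 32.23
tool_pos: [0.5401, 0.1679, 0.0821]
ee_rot: [-3.139, 0.698, 2.992]
wrist_force: [-0.5, 0.1, 1.5]
width: 0.0296
finger_force: 30.0
```

Run:
```python
from h import *
o=robot.get_obs();d=o['tool_pos']-lane(0);print("up,n,lat",d@AL,d@NO,d@Rs.apply([0,1,0]),o['wrist_force'],o['wrist_torque'])
```

```text
up,n,lat 0.005893210159617657 0.013498562881710164 0.0005953234029124053 [-0.48066557  0.14999856  1.51708563] [0.13554095 0.38361694 0.01801461]
```

Contact felt, so release and retreat.

Call:
{"api": "servo_tool", "payload": {
  "plan": [
    [0,0,0.01,0,0,0,46],
    [0,0,0.01,0,0,0,46],
    [0,0,0.01,0,0,0,46],
    [0,0,0.01,0,0,0,46],
    [0,0,0.01,0,0,0,46]
  ]
}}

```text
time: 32.65
tool_pos: [0.5394, 0.1671, 0.0786]
ee_rot: [-3.135, 0.695, 2.995]
wrist_force: [-0.4, -0.5, -0.8]
width: 0.0457
finger_force: 0.0
```

Call:
{"api": "servo_tool", "payload": {
  "plan": [
    [0,0,-0.3,0,0,0,46],
    [0,0,-0.7,0,0,0,46],
    [0,0,-1.0,0,0,0,46],
    [0,0,-1.0,0,0,0,46]
  ]
}}

```text
time: 32.98
tool_pos: [0.4769, 0.1791, 0.162]
ee_rot: [3.14, 0.703, 2.992]
wrist_force: [0.5, -0.3, 0.2]
width: 0.046
finger_force: 0.0
```

Call:
{"api": "servo_tool", "payload": {
  "plan": [
    [0,-0.8,-0.8,0,0,0,46],
    [0,-0.8,-0.8,0,0,0,46],
    [0,-0.8,-0.8,0,0,0,46],
    [0,-0.8,-0.8,0,0,0,46]
  ]
}}

```text
time: 33.32
tool_pos: [0.4136, 0.1044, 0.2221]
ee_rot: [-3.139, 0.703, 2.989]
wrist_force: [1.3, -0.0, 0.6]
width: 0.0462
finger_force: 0.0
```

Call:
{"api": "servo_tool", "payload": {
  "plan": [
    [0,-0.9,-0.3,0,0,0,46],
    [0,-0.9,-0.3,0,0,0,46],
    [0,-0.9,-0.3,0,0,0,46],
    [0,-0.9,-0.3,0,0,0,46],
    [0,-0.9,-0.3,0,0,0,46]
  ]
}}

```text
time: 33.73
tool_pos: [0.4054, 0.0271, 0.2407]
ee_rot: [-3.125, 0.676, 2.991]
wrist_force: [-0.1, 0.8, -0.1]
width: 0.0461
finger_force: 0.0
```

Run:
```python
from h import *
look((260,280),(75,55),"crop7",5)
```

```text
(no output)
```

View pics/crop7.png

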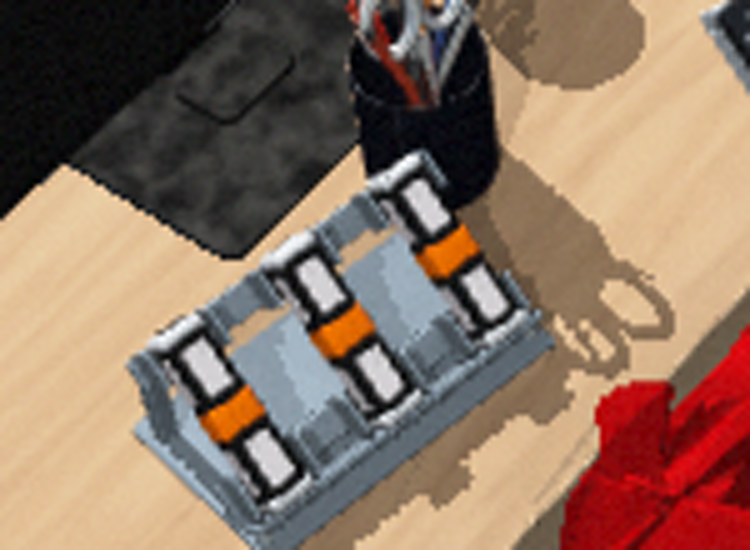

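All three sticks lie in their lanes, bands at crop (233,412), (343,330) and (452,255), and the pen pot hasn't moved. Handing in.

```bash
python3 -c "
from bench import robot
print(robot.close_job())"
```

```text
the job is handed in; nothing more can be done
None
```

All three light sticks are in the stand, one per lane with the heavy end (as felt from wrist torque) at the foot stop; the job was handed in at about 34 s, and the verdict was not shown.

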